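# Strain the washed milling balls and hold the basket up to drip

### The arm

A 6-joint arm with a two-finger parallel gripper is mounted at the origin on the work surface. World frame = base frame: x ahead of the robot, y to its left, z up, the work surface at z = 0. Lengths are in mm, angles in degrees, forces in N, time in s.
With the tool pointing down it reaches from about 350 to 850 mm from the base axis. Payload 8.1 kg.
Tool frame: the origin (TCP) lies at the very end of the fingers, on their centre line; the grasp point (between the pads) lies 19 mm behind it (pinch_z is the z of the grasp point in the tool frame, in mm); z points along the fingers, y is the direction in which the jaws open and shut (so a half turn about z gives the same grasp; the last joint's range is limited). The gripper opens to 85 mm and grips with 20 to 120 N. Pads are 22 mm wide; open, the fingers measure 114 mm over their backs; the gripper's body (76 mm by 85 mm) begins 54 mm behind the grasp point. The pads swing forward as they close: fully open they stand 13 mm farther back than shut.
Start: joints at [72.399, 7.471, 85.268, -0, 87.261, -4.893], TCP at [131.969, 585.311, 231.292] pointing down, gripper open.
Joint ranges: [-169.43, 169.43], [-51.17, 129.36], [1.28, 143.12], [-76.62, 256.62], [0, 156.53], [-152.29, 152.29]. Speed limits (degrees/s): [136.94, 136.94, 159.86, 180, 180, 180].

### API

Orientations are given as [roll, pitch, yaw] about the fixed x, y, z axes, in that order (R = Rz(yaw) Ry(pitch) Rx(roll)).
In Python, from bench import * gives the robot as it stands.
- The arm moves only by the shell command python3 -m creep 'ROWS' [FORCE]. ROWS is a JSON object of lists of equal length, an entry for each row: "translation": the shift along the tool's x, y, z in mm, a list of three; "rotation": the turn, a rotation vector about the tool's x, y, z in rad, a list of three; "claw": the finger opening in mm, from 0 to 85.4. In form: {"translation": [[dx, dy, dz], ...], "rotation": [[ax, ay, az], ...], "claw": [claw, ...]}. A call has 1 to 10 rows; each row shifts and turns the commanded pose from where the row before left it, along the tool's axes as they then stand; what a row does not reach is not made up. A row lasts 1/10 s, in which the tool goes at most 50 mm and 8.59 degrees, less where a joint would pass 70% of its speed; a pose out of reach is approached as far as the arm can. A call is refused whole if a number of a shift passes 50 or a number of a turn 0.15, either way. A call with a gripper value outside its range is refused whole. The fingers move at their own pace and stop on an object; FORCE is the grip in N (left out, the last holds). Time passes only in rows, so rows that do not move let the fingers close. It gives the time, the measured TCP pose, the force and the opening at its end, in the units of the state.
- sense(): the state, without advancing time (a new reading comes with each control period).
- snapshot(name): name is "side" or "top"; returns a dict with "frame" (480x640x3 uint8, red, green, blue), "intrinsics" (3x3 intrinsics, pixels), "extrinsics" (4x4, takes a point from camera to world coordinates). Camera axes: x right, y up, looking along -z (the intrinsics and any distortion apply to the point x, -y, -z); pixel columns grow to the right and rows downward; lengths in mm; the calibration is good to about 2 mm. A picture is of the moment at which its call begins. There is no depth.
- hand_in(): hands the job in, once; it reports no verdict.
The state is a dict: "time": time; "joint_pos": joint angles; "qd": joint speeds; "joint_efforts": joint torques, N m; "tool_pos": TCP position; "tcp_rot": TCP orientation; "ft_force": force on the tool from outside, world axes, zero at the start; "wrist_torque": the same for the moment, N m; "finger_gap": finger opening in mm.
Only numpy, scipy, OpenCV 4.12 (cv2) and the standard library are available. Lean on these libraries where they do the work, as an engineer would, in place of code of your own. Each camera call takes 0.05 s, during which the arm holds its last target.

### The job

Tip all four washed milling balls out of the steel beaker into the wire basket that hangs in the ultrasonic bath, and stand the empty beaker upright on the bench again. Then take the basket by the black grip of its bow, lift it out of the bath and hold it level and still over the tank to drip, its underside some centimetres above the tank's rim, with all four balls in it; finish while holding it there (do not put it down), and leave the other things on the bench where they are.

Things in the scene. Friction and masses are not known exactly. Their poses are not given: they have to be found in the camera images.
- bath: Ultrasonic bath fixed to the bench, on its left or right side, turned up to 20 degrees: bright metal housing 165 (x) x 240 (y) x 165 mm high, blue panel with two knobs on its -x face. Tank mouth 125 (x) x 200 (y) mm, 85 mm deep, with a rim 20 mm wide round it; only the basket is in it. Origin: centre of the underside, on the bench; z up.
- bath_mouth (a point): Centre of the tank's mouth, level with the rim, 165 mm above the bench.
- basket: Loose steel wire basket, 105 (x) x 180 (y) x 45 mm high, walls and floor 3 mm, about 0.35 kg, centre of mass below its grip. It hangs in the tank, its rim 10 mm below the tank's rim, with 10 mm of play all round. A rigid bow stands across its middle; either side of it the basket is open, 99 x 85 mm. Origin: centre of its underside; z up, y along its length, axes as the bath's.
- basket_grip (a point): Centre of the black plastic grip, the level top bar of the basket's bow: 84 mm long along the basket's x, 10 mm thick along its y, 12 mm high, 88 mm above the basket's underside, 33 mm above the tank's rim as it hangs. The bow's two 6 mm wire posts stand at x = +-51 mm. Below the bar it is free down to the basket's floor.
- basket_hook (a point): One of the four hooked strips (two at each y end, at x = +-30 mm, reaching to y = +-116 mm) by which the basket rests on the tank's rim: underside of the strip, 55 mm above the basket's underside. Nothing latches: the basket lifts straight out.
- beaker: Loose round stainless beaker, open at the top, 72 mm high, outside diameter 50 mm at the foot widening evenly to 58 mm at the rim, wall 3 mm, base 4 mm, no handle, no spout, about 90 g empty. Origin: centre of its underside; z up to the mouth. It stands upright on the bench on the other side from the bath, with the four balls lying loose on its floor.
- beaker_rim (a point): Centre of the beaker's mouth, 72 mm above its underside.
- ball0_center (a point): Centre of milling ball 0 of 4: white ceramic, 15 mm diameter, 13 g, rolls freely; in the beaker at the start.
- ball1_center (a point): Centre of milling ball 1 of 4: white ceramic, 15 mm diameter, 13 g, rolls freely; in the beaker at the start.
- ball2_center (a point): Centre of milling ball 2 of 4: white ceramic, 15 mm diameter, 13 g, rolls freely; in the beaker at the start.
- ball3_center (a point): Centre of milling ball 3 of 4: white ceramic, 15 mm diameter, 13 g, rolls freely; in the beaker at the start.
- tube_rack: Bystander: blue rack of small capped tubes, 90 x 210 x 60 mm, on the right. Origin: centre of its underside.
- wash_bottle: Bystander: white wash bottle with red cap and spout, 70 mm diameter, 195 mm high, far left. Origin: centre of its underside.
- petri_dishes: Bystander: stack of three clear dishes, 94 mm diameter, 46 mm high, far right. Origin: centre of its underside.
- reagent_jar: Bystander: amber jar with blue cap, 70 mm diameter, 110 mm high, left. Origin: centre of its underside.
- bath_lid: Bystander: the bath's flat steel lid with a black knob, 165 x 240 x 34 mm, lying beyond the bath and beaker, at the middle of the bench. Origin: centre of its underside.
There are look-alikes about, which are no part of the job. There is more than one size of the beaker; the job needs the larger. What is shaped like the basket but yellow is not meant.

How it is judged:
By the outcome, as a careful person would: the job done as asked, in the order asked, and still so for the second after the job is handed in, while the arm keeps its last pose, push and grip.
It also fails if it takes over 72 s, if anything falls off the work surface, if the arm or the gripper's body presses on something with over 40 N, if the wrist force passes 120 N, or if a joint passes its speed limit or range.

## Working session

There is one attempt and no reset: what is moved stays moved. The work goes in short steps, Python scripts to look and compute and a shell command to move; the robot and the scene stay as the last step left them, time stands still between calls to the robot, and variables do not carry over. Pictures are saved under pics/ and viewed, and the job is handed in when it is done.

```bash
mkdir -p pics; ls; python3 - <<'E'
from bench import *
import cv2
for n in ("top","side"):
    s=snapshot(n); cv2.imwrite(f"pics/{n}0.png",s["frame"][:,:,::-1]); print(n,s["intrinsics"],s["extrinsics"])
print(sense())
E
```

```text
pics
top [[495.69845938   0.         322.69360042]
 [  0.         495.69845938 239.70559848]
 [  0.           0.           1.        ]] [[ 1.29274331e-02  9.94475895e-01 -1.04166101e-01  3.92604080e+02]
 [-9.99819088e-01  1.14022175e-02 -1.52243763e-02 -2.63715507e+01]
 [-1.39525507e-02  1.04344068e-01  9.94443383e-01  1.38908708e+03]
 [ 0.00000000e+00  0.00000000e+00  0.00000000e+00  1.00000000e+00]]
side [[447.36932854   0.         310.52581769]
 [  0.         447.36932854 245.24934627]
 [  0.           0.           1.        ]] [[ 7.56541720e-01  5.04260671e-01 -4.16372192e-01  6.62829973e+01]
 [-6.53664192e-01  5.64450978e-01 -5.04101396e-01 -5.36793937e+02]
 [-1.91768173e-02  6.53541330e-01  7.56647858e-01  9.46685685e+02]
 [ 0.00000000e+00  0.00000000e+00  0.00000000e+00  1.00000000e+00]]
{'time': 0.1, 'joint_pos': array([ 7.23979366e+01,  7.51229611e+00,  8.53226107e+01,  3.05496690e-04,
        8.72618267e+01, -4.89267496e+00]), 'qd': array([ 0.0705285 , -0.10116916, -0.10504643,  0.00077217, -0.02610369,
       -0.00626266]), 'joint_efforts': array([ 1.50221102e-03, -5.70947564e+01, -5.01944661e+01, -2.42882425e-04,
        8.10372003e-03, -1.09413662e-05]), 'tool_pos': array([131.82621104, 584.83318397, 230.33764927]), 'tcp_rot': array([-1.79903645e+02, -8.55436351e-03,  1.67290590e+02]), 'ft_force': array([-0.39598572,  0.36315941, -0.63068441]), 'wrist_torque': array([0.0030668 , 0.00817958, 0.00658005]), 'finger_gap': 85.4434015897509}
```

View pics/top0.png

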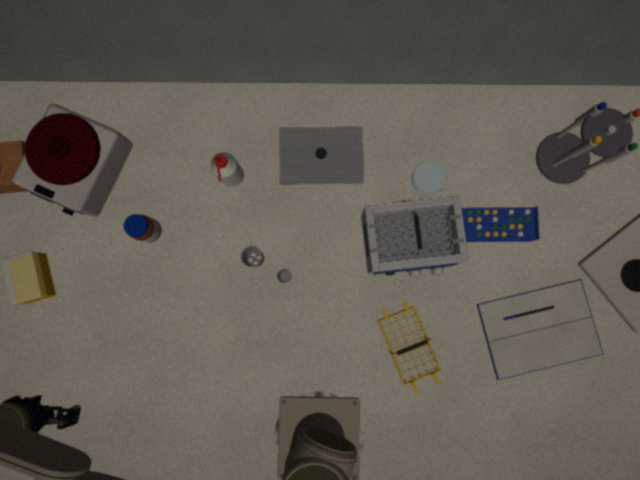

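View pics/side0.png

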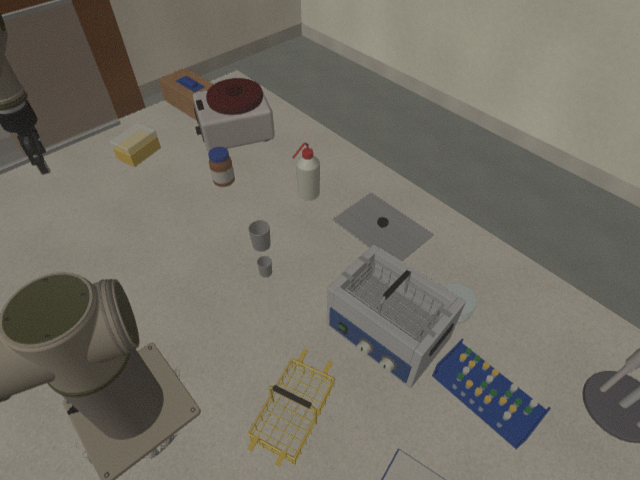

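Candidates are as follows:
- **Beakers:** the large one is at top (253,257) / side (260,236) with balls inside. The small one is at top (284,276) / side (265,267).
- **Baskets:** the steel one is in the bath at top (416,236). The yellow look-alike is at top (409,346).

I choose the large beaker and the steel basket, and will check both in crops.

```bash
python3 - <<'E'
import cv2,numpy as np
t=cv2.imread("pics/top0.png");s=cv2.imread("pics/side0.png")
def c(im,x,y,w,h,W,H): return cv2.convertScaleAbs(cv2.resize(im[y:y+h,x:x+w],(W,H),interpolation=cv2.INTER_CUBIC),alpha=1.5)
cv2.imwrite("pics/c1.png",np.hstack([c(t,230,235,70,60,400,343),c(s,235,210,70,60,400,343)]))
cv2.imwrite("pics/c2.png",c(t,350,185,130,97,800,597))
cv2.imwrite("pics/c3.png",c(s,320,240,150,150,600,600))
E
```

```text
(no output)
```

View pics/c1.png

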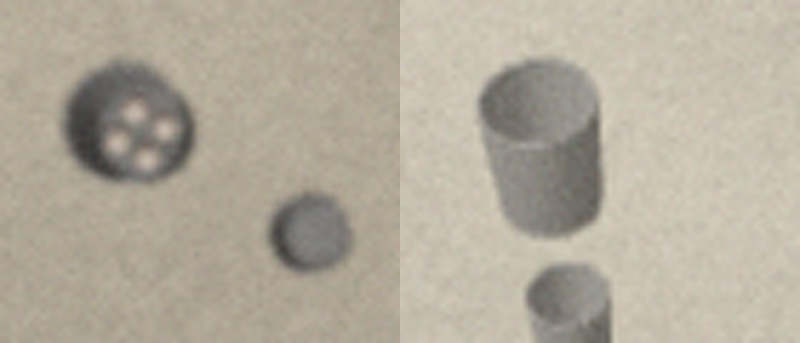

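View pics/c2.png

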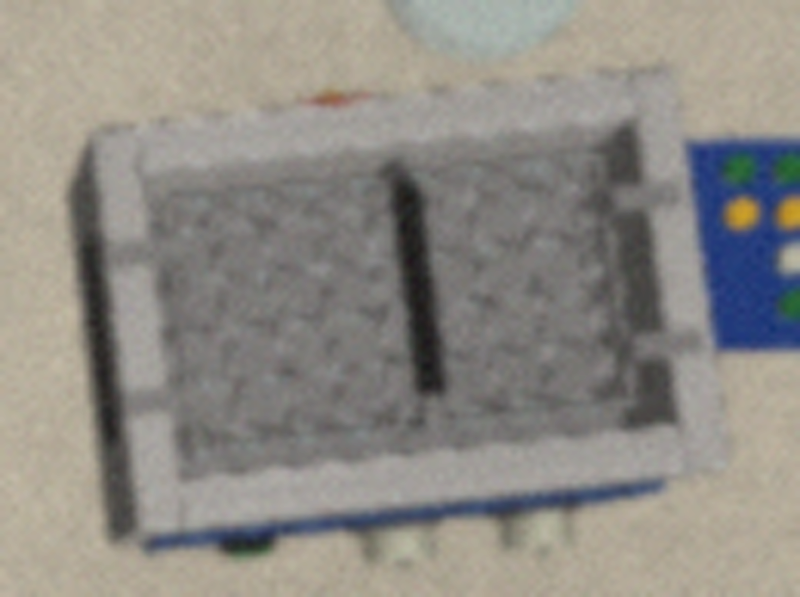

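View pics/c3.png

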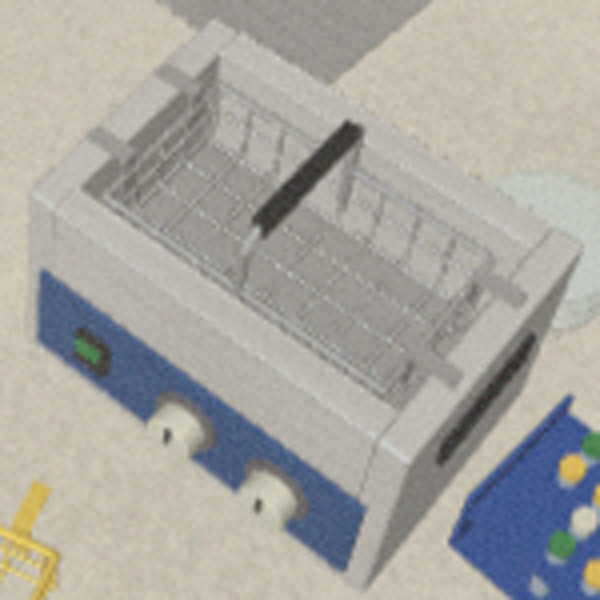

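The crops confirm it. The large beaker holds four white balls (rim centre about top (251.8,255.9), side (258.8,227.2)). The grey basket hangs in the bath, and its black grip runs roughly from top (414.5,213) to (420,248).

```bash
cat > h.py <<'E'
from bench import *
import numpy as np, cv2
from scipy.spatial.transform import Rotation as R
import json
def cams():
    import os,pickle
    if not os.path.exists("cal.pkl"):
        pickle.dump({n:{k:snapshot(n)[k] for k in("intrinsics","extrinsics")} for n in("top","side")},open("cal.pkl","wb"))
    return pickle.load(open("cal.pkl","rb"))
C=cams()
def P(n):
    E=np.linalg.inv(C[n]["extrinsics"]); return C[n]["intrinsics"]@np.diag([1,-1,-1])@E[:3]
def proj(n,X):
    p=P(n)@np.append(X,1); return p[:2]/p[2]
def tri(a,b):
    X=cv2.triangulatePoints(P("top"),P("side"),np.float64(a).reshape(2,1),np.float64(b).reshape(2,1)); X=(X[:3]/X[3]).ravel()
    return X
def atz(n,uv,z):
    K=C[n]["intrinsics"];E=C[n]["extrinsics"]
    d=np.linalg.inv(K)@[*uv,1]; d=E[:3,:3]@(d*[1,-1,-1]); o=E[:3,3]
    return o+d*(z-o[2])/d[2]
E
python3 - <<'E'
from h import *
np.set_printoptions(precision=1,suppress=True)
print("beaker",atz("top",(251.8,255.9),72),atz("side",(258.8,227.2),72),tri((251.8,255.9),(258.8,227.2)))
c2=lambda x,y:(350+x/6.154-.4,185+y/6.154-.4)
c3=lambda x,y:(320+x/4-.4,240+y/4-.4)
for a,b in [((97,130),(218,22)),((672,68),(582,245)),((730,468),(395,450)),((145,540),(33,190))]:
    print("corner",atz("top",c2(*a),165),atz("side",c3(*b),165),tri(c2(*a),c3(*b)))
for a,b in [((402,178),(353,128)),((432,392),(262,226))]:
    print("grip",atz("top",c2(*a),204),atz("side",c3(*b),204),tri(c2(*a),c3(*b)))
for n,(u,v) in (("lid",(321,154)),("small",(284,275)),("bottle",(225,170)),("jar",(140,227)),("yb",(409,346))): print(n,atz("top",(u,v),50))
print(C["top"])
E
```

```text
beaker [485.  182.4  72. ] [485.9 187.   72. ] [483.9 181.9  77.6]
corner [ 607.4 -113.1  165. ] [ 605.9 -113.2  165. ] [ 607.2 -112.9  163.9]
corner [ 635.3 -346.   165. ] [ 635.6 -344.2  165. ] [ 634.5 -345.1  167.3]
corner [ 473.1 -366.6  165. ] [ 473.8 -356.4  165. ] [ 470.1 -361.2  177.8]
corner [ 441.4 -133.   165. ] [ 446.8 -130.   165. ] [ 442.1 -133.   172.3]
grip [ 582.8 -229.8  204. ] [ 578.5 -231.4  204. ] [ 582.8 -230.   199.1]
grip [ 498.7 -240.9  204. ] [ 498.3 -242.1  204. ] [ 499.  -241.3  202.3]
lid [771.2   1.9  50. ]
small [435.9  97.3  50. ]
bottle [723.5 266.8  50. ]
jar [562.1 494.8  50. ]
yb [ 252.2 -238.3   50. ]
{'intrinsics': array([[495.7,   0. , 322.7],
       [  0. , 495.7, 239.7],
       [  0. ,   0. ,   1. ]]), 'extrinsics': array([[   0. ,    1. ,   -0.1,  392.6],
       [  -1. ,    0. ,   -0. ,  -26.4],
       [  -0. ,    0.1,    1. , 1389.1],
       [   0. ,    0. ,    0. ,    1. ]])}
```

```bash
python3 -c "
import bench;print([n for n in dir(bench) if n[0]!='_'])"
python3 -m creep '{"translation": [[-38,-15,-9],[-38,-15,-9],[-38,-15,-9],[-38,-15,-9],[-38,-15,-9],[-38,-15,-9],[-38,-15,-9],[-38,-15,-9]], "rotation": [[0,0,0],[0,0,0],[0,0,0],[0,0,0],[0,0,0],[0,0,0],[0,0,0],[0,0,0]], "claw": [85,85,85,85,85,85,85,85]}' 40; python3 -c "
from bench import *
s=sense();print(s['time'],s['joint_pos'].tolist(),s['tool_pos'],s['tcp_rot'])"
```

```text
['PlanningError', 'hand_in', 'pinch_z', 'sense', 'snapshot']
time: 1.1
tool_pos: [403.3, 400.2, 303.8]
tcp_rot: [180.0, 0.0, 167.3]
ft_force: [0.6, -0.3, -0.4]
finger_gap: 85.3
1.1 [39.60969733142884, 1.437624112672569, 84.11743679419546, 0.0036070324424470517, 94.43084433299903, -37.68606588448903] [403.28383642 400.22863111 303.75817524] [1.79986647e+02 5.77070008e-03 1.67296042e+02]
```

```bash

python3 -m creep '{"translation": [[0,0,0],[0,0,0],[0,0,0],[0,0,0],[0,0,0],[0,0,0],[0,0,0],[0,0,0],[0,0,0],[0,0,0]], "rotation": [[0,0,-0.14],[0,0,-0.14],[0,0,-0.14],[0,0,-0.14],[0,-0.13,0],[0,-0.13,0],[0,-0.13,0],[0,-0.13,0],[0,-0.13,0],[0,-0.13,0]], "claw": [85,85,85,85,85,85,85,85,85,85]}'; python3 -c "
from bench import *
s=sense();print(s['time'],s['joint_pos'].tolist(),s['tool_pos'],s['tcp_rot'])"
```

```text
time: 2.1
tool_pos: [402.0, 401.8, 304.5]
tcp_rot: [179.8, 45.1, -160.7]
ft_force: [1.7, -1.1, -0.2]
finger_gap: 85.0
2.1 [54.953588527215274, -33.544232172152874, 123.74530231180907, -30.20665054648819, 54.580457051412694, -44.538472456765945] [401.96178389 401.76609526 304.52794806] [ 179.8308606    45.06463714 -160.67845159]
```

```bash
cat > kin.py <<'E'
import numpy as np
from scipy.optimize import least_squares
from scipy.spatial.transform import Rotation as R
def fk(p,q):
    a,d,h,L1,L2,e,Lt=p
    rz=lambda t:R.from_euler('z',t,degrees=True); ry=lambda t:R.from_euler('y',t,degrees=True)
    T=rz(q[0]); x=np.array([0,0,h])+T.apply([a,d,0])
    T=T*ry(q[1]); x=x+T.apply([0,0,L1]); T=T*ry(q[2]); x=x+T.apply([e,0,L2])
    T=T*rz(q[3])*ry(q[4]); x=x+T.apply([0,0,Lt]); T=T*rz(q[5])*rz(90)
    return x,T
D=[([72.3979,7.5123,85.3226,0,87.2618,-4.8927],[131.83,584.83,230.34],[-179.9,0,167.29]),
([39.6097,1.4376,84.1174,0.0036,94.4308,-37.686],[403.284,400.229,303.758],[179.987,0.006,167.296]),
([54.9536,-33.5442,123.7453,-30.2067,54.5805,-44.5385],[401.962,401.766,304.528],[179.83,45.065,-160.678])]
E
python3 - <<'E'
from kin import *
for q,x,r in D:
    print(fk([0]*7,q)[1].as_euler('xyz',degrees=True),r)
f=lambda p:np.concatenate([fk(p,q)[0]-x for q,x,r in D]+[np.array(p[5:6])*1e-2])
s=least_squares(f,[0,51,300,400,400,0,250]);print(s.x.round(1),s.cost,s.fun.round(1))
E
```

```text
[-1.79903652e+02 -8.24753709e-03  1.67290593e+02] [-179.9, 0, 167.29]
[1.79986568e+02 5.84057016e-03 1.67295978e+02] [179.987, 0.006, 167.296]
[ 179.83100044   45.06461164 -160.6783431 ] [179.83, 45.065, -160.678]
[  0.   51.2 317.3 369.1 553.4  60.8 364.8] 0.1874465053868221 [ 0.   0.   0.  -0.  -0.  -0.  -0.   0.  -0.   0.6]
```

```bash

python3 -m creep '{"translation": [[-40,0,0],[-40,0,0],[-40,0,0],[-40,0,0]], "rotation": [[0,0,0],[0,0,0],[0,0,0],[0,0,0]], "claw": [85,85,85,85]}'; python3 -c "
from bench import *
s=sense();print(s['time'],s['joint_pos'].tolist(),s['tool_pos'].tolist(),s['tcp_rot'])"
python3 -m creep '{"translation": [[0,-45,0],[0,-45,0],[0,-45,0],[0,-45,0]], "rotation": [[0,0,0],[0,0,0],[0,0,0],[0,0,0]], "claw": [85,85,85,85]}'; python3 -c "
from bench import *
s=sense();print(s['time'],s['joint_pos'].tolist(),s['tool_pos'].tolist(),s['tcp_rot'])"
```

```text
time: 2.5
tool_pos: [510.0, 439.3, 416.8]
tcp_rot: [180.0, 44.7, -160.6]
ft_force: [0.2, 0.4, 1.0]
finger_gap: 85.0
2.5 [46.24827852340793, -18.275359404966743, 101.14836295396492, -22.06984560840503, 57.675864360478315, -57.98282811058098] [510.02692065035046, 439.2930129759399, 416.84549429957474] [ 179.98794493   44.70594752 -160.59925209]
time: 2.9
tool_pos: [569.3, 268.0, 415.9]
tcp_rot: [-180.0, 44.7, -160.6]
ft_force: [0.5, -0.7, -0.3]
finger_gap: 84.9
2.9 [21.323565636834324, -29.955712726478076, 109.77404747696694, -1.6303134598199778, 55.49266961007937, -87.73335647600344] [569.3123713847749, 268.0168922031049, 415.857839182512] [-179.98584384   44.71573656 -160.56585473]
```

```bash
cat >> kin.py <<'E'
D+=[([46.24827852340793, -18.275359404966743, 101.14836295396492, -22.06984560840503, 57.675864360478315, -57.98282811058098],[510.02692065035046, 439.2930129759399, 416.84549429957474],0),
([21.323565636834324, -29.955712726478076, 109.77404747696694, -1.6303134598199778, 55.49266961007937, -87.73335647600344],[569.3123713847749, 268.0168922031049, 415.857839182512],0)]
s=least_squares(lambda p:np.concatenate([fk(p,q)[0]-x for q,x,r in D]+[np.array(p[5:6])*1e-2]),[0,51,300,400,400,0,250]);PP=s.x
LO=np.array([-169.43,-51.17,1.28,-76.62,0,-152.29]);HI=np.array([169.43,129.36,143.12,256.62,156.53,152.29])
def ik(x,T,seeds=None):
    best=None
    rng=np.random.default_rng(0)
    for i in range(25 if seeds is None else len(seeds)):
        q0=LO+(HI-LO)*rng.uniform(.1,.9,6) if seeds is None else np.clip(seeds[i],LO+.1,HI-.1)
        def f(q):
            y,Q=fk(PP,q); return np.concatenate([(y-x)/10,(Q.inv()*T).as_rotvec()*10])
        r=least_squares(f,q0,bounds=(LO,HI),max_nfev=60)
        if best is None or r.cost<best.cost: best=r
        if best.cost<1e-3: break
    return best.x,best.cost
E
python3 - <<'E'
from kin import *
print(PP.round(2),s.fun.round(1))
q=np.array(D[-1][0])
G=np.array([485,183,45.])
for az in (-60,-30,0,20,45,70):
  for pit in (45,30):
    d=np.array([np.cos(np.radians(az))*np.cos(np.radians(pit)),np.sin(np.radians(az))*np.cos(np.radians(pit)),-np.sin(np.radians(pit))])
    T=R.from_euler('xyz',[180,90-pit,az+180],degrees=True)
    assert np.allclose(T.apply([0,0,1]),d,atol=1e-6)
    b,c=ik(G+19*d,T,[q]); print(az,pit,b.round(0),round(c,4))
E
```

```text
[3.0000e-02 5.1200e+01 3.1790e+02 3.6909e+02 5.5338e+02 6.1370e+01
 3.6482e+02] [ 0.   0.  -0.  -0.  -0.  -0.   0.   0.   0.  -0.  -0.   0.  -0.  -0.
 -0.   0.6]
-60 45 [ 42.  20. 107. -46.  73.  34.] 0.0
-60 30 [ 48.  30. 102. -57.  82.  45.] 0.0
-30 45 [ 41.   3. 127. -59.  51.  20.] 0.0
-30 30 [ 49.  13. 126. -77.  61.  42.] 0.0011
0 45 [ 28. -16. 143. -59.  23. -12.] 0.0114
0 30 [ 33. -13. 143. -77.  28.   8.] 1.9209
20 45 [  12.  -21.  143.   14.   20. -110.] 0.6977
20 30 [ 18. -19. 143. -13.  15. -79.] 6.2394
45 45 [   4.  -20.  141.   36.   31. -152.] 1.9726
45 30 [   5.  -21.  143.   40.   27. -152.] 8.0584
70 45 [   6.  -12.  131.   22.   42. -152.] 11.0214
70 30 [   6.  -19.  138.   29.   35. -152.] 21.7578
```

```bash
cat >> kin.py <<'E'
def tool(az,pit): return R.from_euler('xyz',[180,90-pit,az+180],degrees=True)
def track(x0,T0,x1,T1,q,n=40):
    from scipy.spatial.transform import Slerp
    rv=(T0.inv()*T1).as_rotvec(); worst=0;mj=0
    for i in range(1,n+1):
        t=i/n; qn,c=ik(x0+(x1-x0)*t,T0*R.from_rotvec(rv*t),[q]); worst=max(worst,c); mj=max(mj,abs(qn-q).max()); q=qn
    return q,worst,mj
E
cat > plan.py <<'E'
from kin import *
q=np.array(D[-1][0])
G=np.array([485,183,42.])
cb=np.array([540,-238.]);yb=7
def bw(x,y): 
    a=np.radians(yb);return cb+[x*np.cos(a)-y*np.sin(a),x*np.sin(a)+y*np.cos(a)]
for az0 in (-75,-60,-45):
  for pit in (45,38):
    T0=tool(az0,pit); x0=G+T0.apply([0,0,19]); q0,c0=ik(x0,T0,[q])
    for az1,lip in ((-83,(0,65)),(7,(-25,46)),(-173,(25,46)),(97,(0,-65))):
      lipw=np.array([*bw(*lip),195])
      Tu=tool(az1,pit)
      up=Tu.inv().apply([0,0,1]); fw=Tu.inv().apply([np.cos(np.radians(az1)),np.sin(np.radians(az1)),0])
      # lip rel. grasp: 30 up, 29 forward ; tcp rel grasp 19 z
      lt=30*up+29*fw-np.array([0,0,19])
      x1=lipw-Tu.apply(lt)+[0,0,60]
      q1,c1,m1=track(x0,T0,x0+[0,0,230],T0,q0,15)
      q2,c2,m2=track(x0+[0,0,230],T0,x1,Tu,q1,40)
      Tt=Tu*R.from_rotvec([0,np.radians(105),0]); x2=lipw-Tt.apply(lt)
      q3,c3,m3=track(x1,Tu,x2,Tt,q2,40)
      print(az0,pit,az1,"c",*[round(v,2) for v in(c0,c1,c2,c3)],"mj",*[int(v) for v in(m1,m2,m3)],q0.astype(int),q3.astype(int))
E
python3 plan.py
```

```text
-75 45 -83 c 0.0 0.0 0.0 0.0 mj 1 0 2 [ 39  27  96 -40  81  40] [-42  34  72  40 119 -44]
-75 45 7 c 0.0 0.0 0.58 0.32 mj 1 9 3 [ 39  27  96 -40  81  40] [ -15   46   54  -26  133 -120]
-75 45 -173 c 0.0 0.0 0.0 0.0 mj 1 2 4 [ 39  27  96 -40  81  40] [-46 -21 132  68  48  -2]
-75 45 97 c 0.0 0.0 60.14 102.54 mj 1 68 108 [ 39  27  96 -40  81  40] [  -6    6  111  -74   65 -152]
-75 38 -83 c 0.0 0.0 0.0 0.0 mj 1 0 2 [ 42  32  94 -44  85  43] [-41  29  74  35 115 -44]
-75 38 7 c 0.0 0.0 1.99 1.16 mj 1 17 3 [ 42  32  94 -44  85  43] [ -15   41   58  -23  128 -119]
-75 38 -173 c 0.0 0.0 0.0 0.0 mj 1 2 4 [ 42  32  94 -44  85  43] [-43 -21 128  55  48  10]
-75 38 97 c 0.0 0.0 57.33 101.31 mj 1 67 108 [ 42  32  94 -44  85  43] [  -7    4  112  -71   63 -152]
-60 45 -83 c 0.0 0.0 0.0 0.0 mj 1 0 2 [ 41  19 106 -46  72  34] [-42  34  72  40 119 -44]
-60 45 7 c 0.0 0.0 0.58 0.32 mj 1 8 3 [ 41  19 106 -46  72  34] [ -15   46   54  -26  133 -120]
-60 45 -173 c 0.0 0.0 0.0 0.0 mj 1 2 4 [ 41  19 106 -46  72  34] [-46 -21 132  68  48  -2]
-60 45 97 c 0.0 0.0 62.13 102.54 mj 1 63 108 [ 41  19 106 -46 
[... 481 characters left out ...]
 28] [-42  34  72  40 119 -44]
-45 45 7 c 0.0 0.0 0.58 0.32 mj 1 7 3 [ 42  11 116 -52  62  28] [ -15   46   54  -26  133 -120]
-45 45 -173 c 0.0 0.0 0.0 0.0 mj 1 2 4 [ 42  11 116 -52  62  28] [-46 -21 132  68  48  -2]
-45 45 97 c 0.0 0.0 58.22 102.54 mj 1 74 108 [ 42  11 116 -52  62  28] [  -6    6  111  -74   65 -152]
-45 38 -83 c 0.0 0.0 0.0 0.0 mj 2 0 2 [ 45  16 115 -59  66  35] [-41  29  74  35 115 -44]
-45 38 7 c 0.0 0.0 2.3 1.16 mj 2 13 3 [ 45  16 115 -59  66  35] [ -15   41   58  -23  128 -119]
-45 38 -173 c 0.0 0.0 0.0 0.0 mj 2 3 4 [ 45  16 115 -59  66  35] [-43 -21 128  55  48  10]
-45 38 97 c 0.0 0.0 56.68 101.31 mj 2 72 108 [ 45  16 115 -59  66  35] [  -7    4  112  -71   63 -152]
```

```bash
cat > goto.py <<'E'
# prints tool-frame rotation vector / shift from the present pose to a target pose
from kin import *
from bench import sense
np.set_printoptions(precision=4,suppress=True)
def delta(x1,T1,nrot=None):
    s=sense(); T0=R.from_euler('xyz',s['tcp_rot'],degrees=True); x0=s['tool_pos']; q=s['joint_pos']
    rv=(T0.inv()*T1).as_rotvec(); n=int(np.ceil(np.abs(rv).max()/.15-1e-9)) ; n=max(n,int(np.ceil(np.linalg.norm(rv)/.1498)))
    print("rotvec",rv,"rows",n,"each",rv/max(n,1))
    q1,c1,m1=track(x0,T0,x0,T1,q,max(2*n,1)); print("rot in place cost",round(c1,3),"maxstep",round(m1,1))
    sh=T1.inv().apply(x1-x0); print("then shift in new tool axes",sh.round(1),np.linalg.norm(sh).round(1))
    q2,c2,m2=track(x0,T1,x1,T1,q1,20); print("shift cost",round(c2,3),"maxstep",round(m2,1),q2.round(0))
E
python3 - <<'E'
from goto import *
G=np.array([485,183,42.]);T=tool(-83,40);d=T.apply([0,0,1])
delta(G-91*d,T)
E
```

```text
rotvec [ 1.3153 -0.0661  1.2114] rows 12 each [ 0.1096 -0.0055  0.1009]
rot in place cost 0.0 maxstep 8.7
then shift in new tool axes [238.8 -94.  206.1] 329.1
shift cost 0.0 maxstep 2.7 [ 46.  35.  80. -37. 100.  44.]
```

```bash

for i in 1 2; do :; done
python3 -m creep '{"translation": [[0,0,0],[0,0,0],[0,0,0],[0,0,0],[0,0,0],[0,0,0],[0,0,0],[0,0,0],[0,0,0],[0,0,0]], "rotation": [[0.066,-0.003,0.061],[0.066,-0.003,0.061],[0.066,-0.003,0.061],[0.066,-0.003,0.061],[0.066,-0.003,0.061],[0.066,-0.003,0.061],[0.066,-0.003,0.061],[0.066,-0.003,0.061],[0.066,-0.003,0.061],[0.066,-0.003,0.061]], "claw": [85,85,85,85,85,85,85,85,85,85]}'
python3 -m creep '{"translation": [[0,0,0],[0,0,0],[0,0,0],[0,0,0],[0,0,0],[0,0,0],[0,0,0],[0,0,0],[0,0,0],[0,0,0]], "rotation": [[0.066,-0.003,0.061],[0.066,-0.003,0.061],[0.066,-0.003,0.061],[0.066,-0.003,0.061],[0.066,-0.003,0.061],[0.066,-0.003,0.061],[0.066,-0.003,0.061],[0.066,-0.003,0.061],[0.066,-0.003,0.061],[0.066,-0.003,0.061]], "claw": [85,85,85,85,85,85,85,85,85,85]}'
python3 - <<'E'
from goto import *
G=np.array([485,183,42.]);T=tool(-83,40);d=T.apply([0,0,1])
delta(G-91*d,T)
E
```

```text
time: 3.9
tool_pos: [568.8, 269.6, 415.8]
tcp_rot: [-178.1, 47.2, 149.1]
ft_force: [0.7, -0.1, 0.5]
finger_gap: 85.0
time: 4.9
tool_pos: [569.0, 269.6, 415.4]
tcp_rot: [-179.7, 49.7, 96.4]
ft_force: [0.9, -1.5, 0.1]
finger_gap: 85.4
rotvec [-0.0122 -0.0051 -0.0063] rows 1 each [-0.0122 -0.0051 -0.0063]
rot in place cost 0.0 maxstep 0.4
then shift in new tool axes [237.4 -94.  207.1] 328.7
shift cost 0.0 maxstep 2.8 [ 46.  35.  80. -37. 100.  44.]
```

```bash

python3 -m creep '{"translation": [[23.7,-9.4,20.7],[23.7,-9.4,20.7],[23.7,-9.4,20.7],[23.7,-9.4,20.7],[23.7,-9.4,20.7],[23.7,-9.4,20.7],[23.7,-9.4,20.7],[23.7,-9.4,20.7],[23.7,-9.4,20.7],[23.7,-9.4,20.7]], "rotation": [[-0.012,-0.005,-0.006],[0,0,0],[0,0,0],[0,0,0],[0,0,0],[0,0,0],[0,0,0],[0,0,0],[0,0,0],[0,0,0]], "claw": [85,85,85,85,85,85,85,85,85,85]}'
python3 - <<'E'
from goto import *
from h import *
G=np.array([485,183,42.]);T=tool(-83,40);d=T.apply([0,0,1])
delta(G+19*d,T)
s=snapshot("side");t=snapshot("top")
f=lambda im,x,y,w,h:cv2.convertScaleAbs(cv2.resize(im[y:y+h,x:x+w,::-1],(400,400),interpolation=cv2.INTER_CUBIC),alpha=1.5)
cv2.imwrite("pics/a1.png",np.hstack([f(t["frame"],200,200,100,100),f(s["frame"],200,170,120,120)]))
E
```

```text
time: 5.9
tool_pos: [476.2, 251.7, 99.9]
tcp_rot: [180.0, 50.0, 97.1]
ft_force: [0.1, -0.1, 0.0]
finger_gap: 85.2
rotvec [ 0.0024 -0.0008  0.0014] rows 1 each [ 0.0024 -0.0008  0.0014]
rot in place cost 0.0 maxstep 0.1
then shift in new tool axes [ -0.2   0.4 109.3] 109.3
shift cost 0.0 maxstep 0.6 [ 40.  34.  90. -40.  89.  46.]
```

View pics/a1.png

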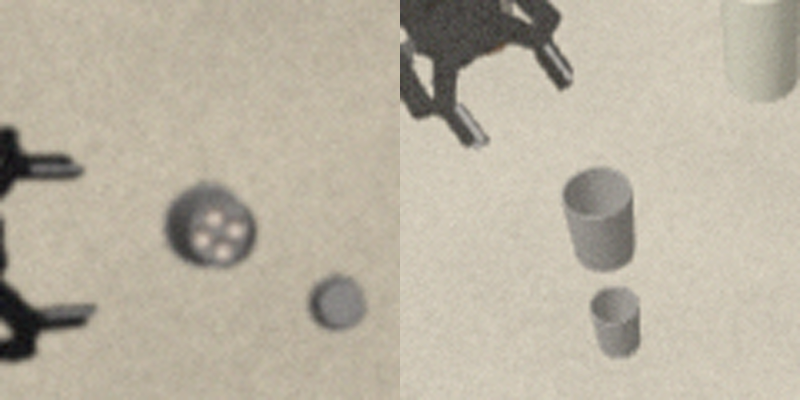

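The picture shows the open fingers at crop (75,168) and (90,312), heading at the beaker (208,225). The finger midline runs through the beaker's centre, so I advance.

```bash

python3 -m creep '{"translation": [[0,0,20],[0,0,20],[0,0,20],[0,0,20],[0,0,15],[0,0,10],[0,0,4],[0,0,0]], "rotation": [[0,0,0],[0,0,0],[0,0,0],[0,0,0],[0,0,0],[0,0,0],[0,0,0],[0,0,0]], "claw": [85,85,85,85,85,85,85,85]}'
python3 - <<'E'
from goto import *
from h import *
s=snapshot("side");t=snapshot("top")
f=lambda im,x,y,w,h:cv2.convertScaleAbs(cv2.resize(im[y:y+h,x:x+w,::-1],(400,400),interpolation=cv2.INTER_CUBIC),alpha=1.5)
cv2.imwrite("pics/a2.png",np.hstack([f(t["frame"],200,200,100,100),f(s["frame"],200,170,120,120)]))
E
```

```text
time: 6.8
tool_pos: [487.3, 168.9, 31.4]
tcp_rot: [179.9, 50.0, 97.1]
ft_force: [0.2, 0.1, 0.3]
finger_gap: 84.8
```

View pics/a2.png

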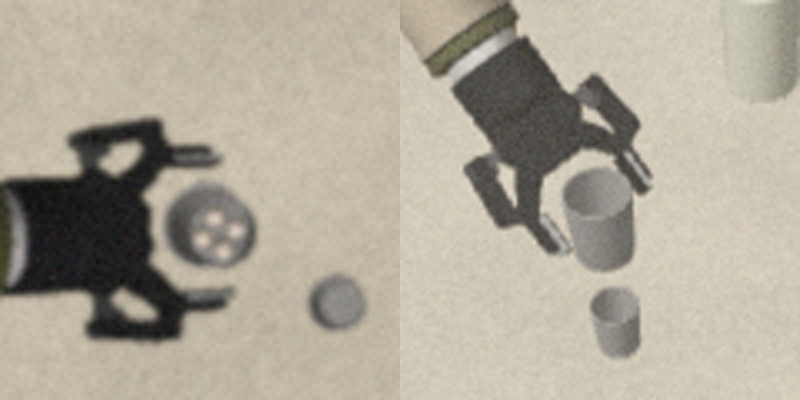

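Both fingers straddle the beaker evenly, with about 18 and 20 px gaps in the crop. I close the fingers.

```bash

python3 -m creep '{"translation": [[0,0,0],[0,0,0],[0,0,0],[0,0,0],[0,0,0],[0,0,0],[0,0,0],[0,0,0]], "rotation": [[0,0,0],[0,0,0],[0,0,0],[0,0,0],[0,0,0],[0,0,0],[0,0,0],[0,0,0]], "claw": [75,68,62,58,54,52,50,48]}' 45
python3 - <<'E'
from goto import *
from h import *
s=snapshot("side");t=snapshot("top");print(sense()['finger_gap'],sense()['tool_pos'])
f=lambda im,x,y,w,h:cv2.convertScaleAbs(cv2.resize(im[y:y+h,x:x+w,::-1],(400,400),interpolation=cv2.INTER_CUBIC),alpha=1.5)
cv2.imwrite("pics/a3.png",np.hstack([f(t["frame"],200,200,100,100),f(s["frame"],200,170,120,120)]))
E
```

```text
time: 7.7
tool_pos: [487.1, 169.2, 31.4]
tcp_rot: [179.9, 50.0, 97.1]
ft_force: [-2.7, 2.6, 4.9]
finger_gap: 54.1
53.919794563187864 [487.0899 169.1434  31.4292]
```

View pics/a3.png

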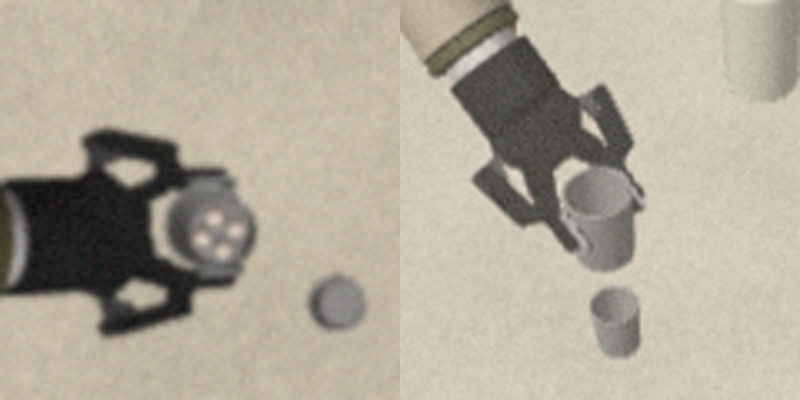

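```bash

python3 -m creep '{"translation": [[-4,0,-3.4],[-11.5,0,-9.6],[-15.3,0,-12.9],[-23,0,-19.3],[-23,0,-19.3],[-23,0,-19.3],[-23,0,-19.3],[-23,0,-19.3],[-15.3,0,-12.9],[0,0,0]], "rotation": [[0,0,0],[0,0,0],[0,0,0],[0,0,0],[0,0,0],[0,0,0],[0,0,0],[0,0,0],[0,0,0],[0,0,0]], "claw": [48,48,48,48,48,48,48,48,48,48]}' 60
cat > pose.py <<'E'
from goto import *
cb=np.array([540,-238.]);yb=7.
def bw(x,y):
    a=np.radians(yb);return cb+[x*np.cos(a)-y*np.sin(a),x*np.sin(a)+y*np.cos(a)]
AZ=-83;PIT=40
Tu=tool(AZ,PIT)
# beaker in the tool frame, from the grasp: TCP (487.1,169.1,31.4) with rim centre (485,183,72)
off=Tu.inv().apply(np.array([485,183,72])-np.array([487.1,169.1,31.4]))
fw=Tu.inv().apply([np.cos(np.radians(AZ)),np.sin(np.radians(AZ)),0])
lip=off+29*fw
def pour(tilt,lipw):
    T=Tu*R.from_rotvec([0,np.radians(tilt),0]); return lipw-T.apply(lip),T
E
python3 - <<'E'
from pose import *
from h import *
s=sense();print(s['tool_pos'],s['tcp_rot'],s['ft_force'],s['finger_gap'])
l=np.array([*bw(0,60),215]);
for t in (0,30,60,80,90,105):
    x,T=pour(t,l); print(t,x.round(0))
x,T=pour(0,l+[0,0,20]); delta(x,T)
t=snapshot("top")
cv2.imwrite("pics/a4.png",cv2.resize(t["frame"][150:300,150:350,::-1],(800,600)))
E
```

```text
time: 8.8
tool_pos: [488.2, 169.8, 245.1]
tcp_rot: [179.5, 49.8, 96.7]
ft_force: [-0.3, 0.9, -2.3]
finger_gap: 53.9
[488.1969 169.761  245.0924] [179.4592  49.8087  96.739 ] [-0.3462  0.8563 -2.2979] 53.86566770065884
0 [ 531. -164.  174.]
30 [ 529. -145.  187.]
60 [ 528. -136.  208.]
80 [ 528. -136.  223.]
90 [ 528. -138.  230.]
105 [ 529. -143.  240.]
rotvec [ 0.006  -0.0033 -0.0029] rows 1 each [ 0.006  -0.0033 -0.0029]
rot in place cost 0.0 maxstep 0.2
then shift in new tool axes [-177.2    2.1  290. ] 339.9
shift cost 0.0 maxstep 1.9 [  7.   2. 109. -52.  77.  17.]
```

View pics/a4.png

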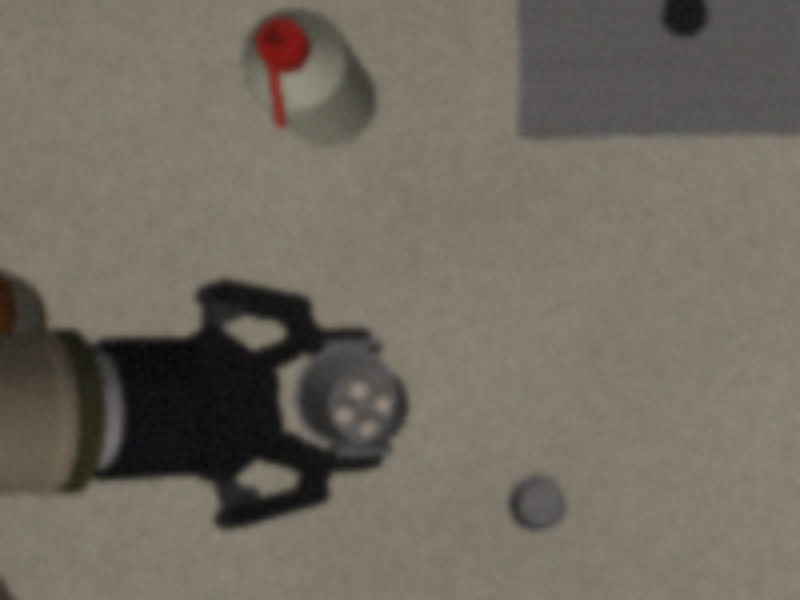

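```bash

python3 - <<'E'
from pose import *
x,T=pour(0,np.array([*bw(0,60),290])); delta(x,T)
E
```

```text
rotvec [ 0.0041 -0.0024 -0.0006] rows 1 each [ 0.0041 -0.0024 -0.0006]
rot in place cost 0.0 maxstep 0.1
then shift in new tool axes [-221.     2.9  252.9] 335.9
shift cost 0.0 maxstep 1.9 [  7.  -2. 107. -51.  80.  12.]
```

```bash

python3 -m creep '{"translation": [[-7,0,8],[-14,0,16],[-21,0.5,24],[-27,0.5,31],[-30,0.5,34],[-30,0.5,34],[-30,0.5,34],[-27,0.5,31],[-21,0,24],[-14,0,17]], "rotation": [[0.004,-0.002,0],[0,0,0],[0,0,0],[0,0,0],[0,0,0],[0,0,0],[0,0,0],[0,0,0],[0,0,0],[0,0,0]], "claw": [48,48,48,48,48,48,48,48,48,48]}' 60
python3 -m creep '{"translation": [[0,0,0],[0,0,0]], "rotation": [[0,0,0],[0,0,0]], "claw": [48,48]}' 60
python3 - <<'E'
from pose import *
from h import *
for t,z in ((0,290),(40,250),(65,215),(70,205)):
    x,T=pour(t,np.array([*bw(0,60),z])); print(t);delta(x,T)
t=snapshot("top")
s=snapshot("side")
f=lambda im,x,y,w,h:cv2.convertScaleAbs(cv2.resize(im[y:y+h,x:x+w,::-1],(400,400),interpolation=cv2.INTER_CUBIC),alpha=1.5)
cv2.imwrite("pics/a5.png",np.hstack([f(t["frame"],330,160,160,160),f(s["frame"],250,180,240,240)]))
E
```

```text
time: 9.85
tool_pos: [529.1, -166.9, 246.3]
tcp_rot: [-179.4, 50.1, 97.3]
ft_force: [0.5, 0.2, -1.7]
finger_gap: 53.7
time: 10.05
tool_pos: [529.4, -164.8, 246.7]
tcp_rot: [-179.5, 50.1, 97.3]
ft_force: [0.2, 0.6, -1.3]
finger_gap: 54.0
0
rotvec [-0.0051  0.0012  0.0029] rows 1 each [-0.0051  0.0012  0.0029]
rot in place cost 0.0 maxstep 0.2
then shift in new tool axes [-1.5  1.9 -2.5] 3.5
shift cost 0.0 maxstep 0.0 [  7.  -2. 107. -51.  80.  12.]
40
rotvec [-0.0059  0.6993  0.001 ] rows 5 each [-0.0012  0.1399  0.0002]
rot in place cost 0.0 maxstep 4.3
then shift in new tool axes [26.4  1.9 13.8] 29.8
shift cost 0.0 maxstep 0.1 [-14.  -4.  98.  -9.  83. -20.]
65
rotvec [-0.0062  1.1356 -0.0003] rows 8 each [-0.0008  0.142  -0.    ]
rot in place cost 0.0 maxstep 4.4
then shift in new tool axes [19.   1.9 41.6] 45.8
shift cost 0.0 maxstep 0.3 [-28.   6.  90.  12.  92. -35.]
70
rotvec [-0.0062  1.2229 -0.0006] rows 9 each [-0.0007  0.1359 -0.0001]
rot in place cost 0.0 maxstep 4.2
then shift in new tool axes [13.3  1.9 49. ] 50.8
shift cost 0.0 maxstep 0.3 [-30.   9.  88.  16.  95. -38.]
```

View pics/a5.png

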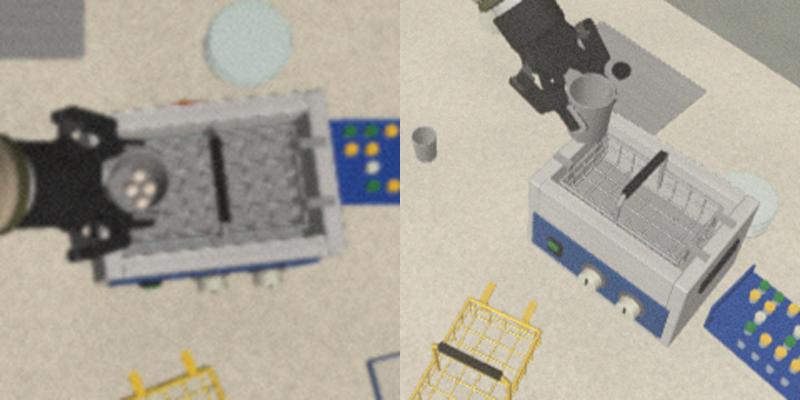

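```bash

python3 -m creep '{"translation": [[0,0.4,0],[0,0.4,0],[0,0.4,0],[0,0.4,0],[0,0.4,0],[0,0,0],[0,0,0],[0,0,0],[0,0,0],[0,0,0]], "rotation": [[-0.003,0.06,0],[-0.003,0.12,0],[0,0.13,0],[0,0.13,0],[0,0.13,0],[0,0.13,0],[0,0.13,0],[0,0.13,0],[0,0.12,0],[0,0.06,0]], "claw": [48,48,48,48,48,48,48,48,48,48]}' 60
python3 - <<'E'
from pose import *
from h import *
for t,z in ((65,205),(75,198)):
    x,T=pour(t,np.array([*bw(0,60),z])); print(t);delta(x,T)
t=snapshot("top")
s=snapshot("side")
f=lambda im,x,y,w,h:cv2.convertScaleAbs(cv2.resize(im[y:y+h,x:x+w,::-1],(400,400),interpolation=cv2.INTER_CUBIC),alpha=1.5)
cv2.imwrite("pics/a6.png",np.hstack([f(t["frame"],330,160,160,160),f(s["frame"],250,180,240,240)]))
E
```

```text
time: 11.15
tool_pos: [532.8, -164.1, 248.1]
tcp_rot: [179.9, -15.5, 97.2]
ft_force: [0.3, -0.6, -2.1]
finger_gap: 53.8
65
rotvec [-0.0001 -0.0087  0.0041] rows 1 each [-0.0001 -0.0087  0.0041]
rot in place cost 0.0 maxstep 0.2
then shift in new tool axes [15.8 -1.5 52.6] 54.9
shift cost 0.0 maxstep 0.3 [-28.   7.  91.  12.  91. -36.]
75
rotvec [-0.0004  0.1659  0.004 ] rows 2 each [-0.0002  0.0829  0.002 ]
rot in place cost 0.0 maxstep 1.7
then shift in new tool axes [ 6.6 -1.5 54. ] 54.4
shift cost 0.0 maxstep 0.3 [-33.  12.  87.  19.  97. -40.]
```

View pics/a6.png

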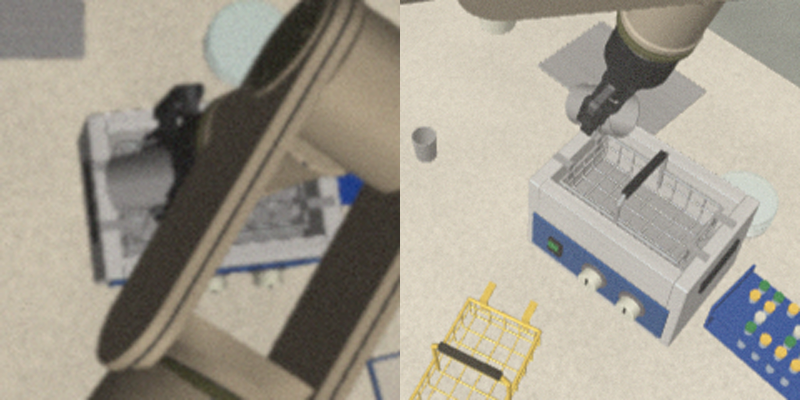

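```bash

python3 - <<'E'
from pose import *
for t in (65,75,90,105):
    x,T=pour(t,np.array([*bw(0,60),200])); b=T.apply(Tu.inv().apply([0,0,1])); 
    print(t,"tcp",x.round(0),"rim up axis",b.round(2),"tip halfwidth low z",(x[2]-11*abs(T.as_matrix()[2,0])).round(0))
E
python3 -m creep '{"translation": [[2,-0.3,9],[3,-0.3,13],[3,-0.3,13],[3,-0.3,11],[1,0,6],[0,0,0]], "rotation": [[0,0,0.004],[0,0,0],[0,0,0],[0,0,0],[0,0,0],[0,0,0]], "claw": [48,48,48,48,48,48]}' 60
python3 - <<'E'
from pose import *
for t,z in ((80,202),(90,200),(105,200)):
    x,T=pour(t,np.array([*bw(0,60),z])); print(t);delta(x,T)
E
```

```text
65 tcp [ 528. -136.  196.] rim up axis [ 0.11 -0.9   0.42] tip halfwidth low z 194.0
75 tcp [ 528. -136.  204.] rim up axis [ 0.12 -0.96  0.26] tip halfwidth low z 199.0
90 tcp [ 528. -138.  215.] rim up axis [ 0.12 -0.99  0.  ] tip halfwidth low z 208.0
105 tcp [ 529. -143.  225.] rim up axis [ 0.12 -0.96 -0.26] tip halfwidth low z 216.0
time: 11.85
tool_pos: [527.9, -137.7, 200.4]
tcp_rot: [-180.0, -15.3, 97.1]
ft_force: [0.5, 1.0, -1.5]
finger_gap: 53.8
80
rotvec [-0.001   0.257   0.0009] rows 2 each [-0.0005  0.1285  0.0005]
rot in place cost 0.0 maxstep 2.6
then shift in new tool axes [ 6.   0.1 -7.2] 9.4
shift cost 0.0 maxstep 0.0 [-35.  15.  84.  22. 101. -41.]
90
rotvec [-0.0011  0.4315  0.0009] rows 3 each [-0.0004  0.1438  0.0003]
rot in place cost 0.0 maxstep 2.9
then shift in new tool axes [  9.    0.1 -11.4] 14.5
shift cost 0.0 maxstep 0.1 [-38.  22.  80.  28. 107. -43.]
105
rotvec [-0.0012  0.6933  0.0007] rows 5 each [-0.0002  0.1387  0.0001]
rot in place cost 0.0 maxstep 2.8
then shift in new tool axes [ 16.8   0.1 -18.7] 25.1
shift cost 0.0 maxstep 0.1 [-42.  32.  73.  37. 117. -44.]
```

```bash

python3 -m creep '{"translation": [[1.6,0,-1.9],[1.6,0,-1.9],[1.6,0,-1.9],[1.6,0,-1.9],[0.7,0,-0.8],[0.7,0,-0.8],[0.7,0,-0.8],[0.7,0,-0.8],[0.7,0,-0.8],[0.7,0,-0.8]], "rotation": [[0,0.07,0],[0,0.07,0],[0,0.07,0],[0,0.07,0],[0,0.03,0],[0,0.03,0],[0,0.03,0],[0,0.03,0],[0,0.03,0],[0,0.03,0]], "claw": [48,48,48,48,48,48,48,48,48,48]}' 60
python3 - <<'E'
from pose import *
from h import *
for t,z in ((95,200),(105,200)):
    x,T=pour(t,np.array([*bw(0,60),z])); print(t);delta(x,T)
t=snapshot("top")
s=snapshot("side")
f=lambda im,x,y,w,h:cv2.convertScaleAbs(cv2.resize(im[y:y+h,x:x+w,::-1],(400,400),interpolation=cv2.INTER_CUBIC),alpha=1.5)
cv2.imwrite("pics/a7.png",np.hstack([f(t["frame"],330,160,160,160),f(s["frame"],310,220,160,160)]))
E
```

```text
time: 12.85
tool_pos: [528.2, -134.9, 217.6]
tcp_rot: [179.9, -41.7, 97.1]
ft_force: [-0.6, 0.5, -1.8]
finger_gap: 53.5
95
rotvec [0.0005 0.0577 0.0011] rows 1 each [0.0005 0.0577 0.0011]
rot in place cost 0.0 maxstep 1.1
then shift in new tool axes [-2.7 -0.4 -3.9] 4.7
shift cost 0.0 maxstep 0.0 [-40.  25.  77.  31. 111. -44.]
105
rotvec [0.0004 0.2322 0.0012] rows 2 each [0.0002 0.1161 0.0006]
rot in place cost 0.0 maxstep 2.3
then shift in new tool axes [  1.2  -0.4 -11.1] 11.2
shift cost 0.0 maxstep 0.1 [-42.  32.  73.  37. 117. -44.]
```

View pics/a7.png

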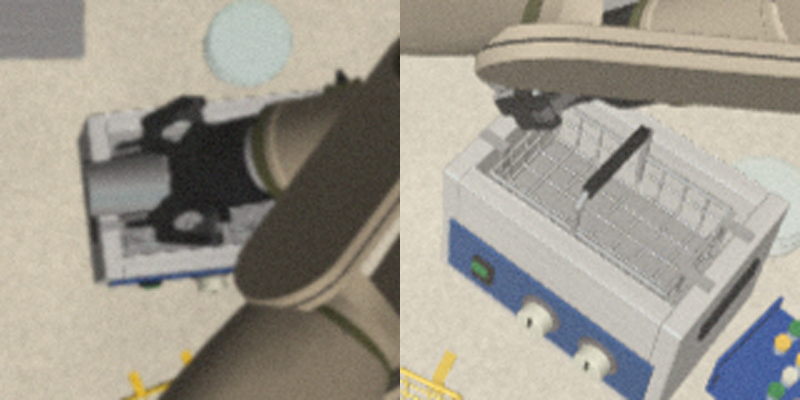

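```bash

python3 -m creep '{"translation": [[0,0,-1.2],[0,0,-1.2],[0,0,-1.2],[0,0,-1.2],[0,0,-1.2],[0,0,-1.2],[0,0,-1.2],[0,0,-1.2],[0,0,0],[0,0,0]], "rotation": [[0,0.03,0],[0,0.03,0],[0,0.03,0],[0,0.03,0],[0,0.03,0],[0,0.03,0],[0,0.03,0],[0,0.03,0],[0,0,0],[0,0,0]], "claw": [48,48,48,48,48,48,48,48,48,48]}' 60
python3 - <<'E'
from h import *
t=snapshot("top")
s=snapshot("side")
f=lambda im,x,y,w,h:cv2.convertScaleAbs(cv2.resize(im[y:y+h,x:x+w,::-1],(400,400),interpolation=cv2.INTER_CUBIC),alpha=1.5)
cv2.imwrite("pics/a8.png",np.hstack([f(t["frame"],330,160,160,160),f(s["frame"],320,240,140,140)]))
E
```

```text
time: 13.95
tool_pos: [529.0, -142.2, 223.5]
tcp_rot: [179.9, -55.3, 97.0]
ft_force: [0.9, -0.4, -0.6]
finger_gap: 53.8
```

View pics/a8.png

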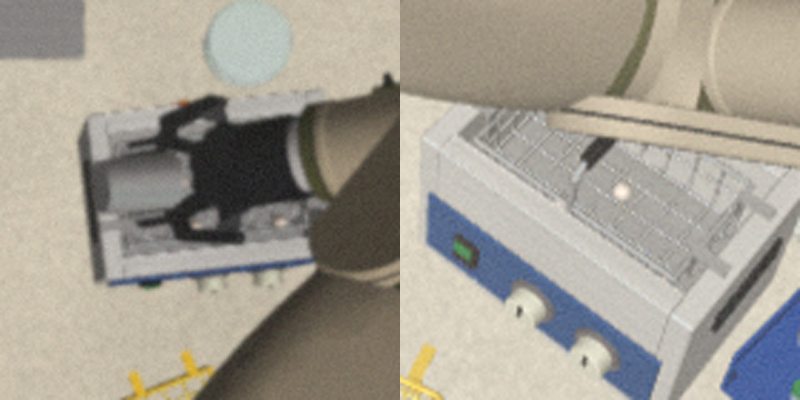

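A ball is visible on the basket floor at side crop (621,191), and others are hidden by the arm. I tilt a little more to be sure the beaker is empty.

```bash

python3 -m creep '{"translation": [[0,0,-2],[0,0,-2],[0,0,-2],[0,0,-2],[0,0,-2],[0,0,0],[0,0,0],[0,0,0],[0,0,0]], "rotation": [[0,0.04,0],[0,0.04,0],[0,0.04,0],[0,0.04,0],[0,0.03,0],[0,0,0],[0,0,0],[0,0,0],[0,0,0]], "claw": [48,48,48,48,48,48,48,48,48]}' 60
python3 - <<'E'
from h import *
from pose import *
x,T=pour(60,np.array([*bw(0,60),260])); delta(x,T)
x,T=pour(0,np.array([*bw(0,80),330])); delta(x,T)
E
```

```text
time: 14.95
tool_pos: [530.2, -150.6, 229.3]
tcp_rot: [179.8, -66.2, 97.2]
ft_force: [-0.1, -0.4, -0.9]
finger_gap: 54.1
rotvec [ 0.0011 -0.9801  0.0015] rows 7 each [ 0.0002 -0.14    0.0002]
rot in place cost 0.0 maxstep 3.1
then shift in new tool axes [ 18.5  -0.5 -20.4] 27.5
shift cost 0.0 maxstep 0.1 [-26.   3.  89.   8.  94. -32.]
rotvec [ 0.0019 -2.0273  0.0009] rows 14 each [ 0.0001 -0.1448  0.0001]
rot in place cost 0.0 maxstep 4.5
then shift in new tool axes [-41.5  -0.5 -44. ] 60.5
shift cost 0.0 maxstep 0.2 [  9.  -4. 104. -50.  85.  10.]
```

```bash

python3 -m creep '{"translation": [[9,0,-4],[18,0,-8],[18,0,-8],[13,0,-6],[0,0,0],[0,0,0],[0,0,0],[0,0,0],[0,0,0],[0,0,0]], "rotation": [[0,0,0],[0,-0.06,0],[0,-0.13,0],[0,-0.13,0],[0,-0.13,0],[0,-0.13,0],[0,-0.13,0],[0,-0.13,0],[0,-0.13,0],[0,-0.13,0]], "claw": [48,48,48,48,48,48,48,48,48,48]}' 60
python3 -m creep '{"translation": [[0,0,0],[0,0,0],[0,0,0],[0,0,0],[0,0,0],[0,0,0],[0,0,0],[0,0,0],[0,0,0]], "rotation": [[0,-0.125,0],[0,-0.125,0],[0,-0.125,0],[0,-0.125,0],[0,-0.125,0],[0,-0.125,0],[0,-0.125,0],[0,-0.055,0],[0,0,0]], "claw": [48,48,48,48,48,48,48,48,48]}' 60
python3 - <<'E'
from h import *
from pose import *
t=snapshot("top")
s=snapshot("side")
f=lambda im,x,y,w,h:cv2.convertScaleAbs(cv2.resize(im[y:y+h,x:x+w,::-1],(400,400),interpolation=cv2.INTER_CUBIC),alpha=1.5)
cv2.imwrite("pics/a9.png",np.hstack([f(t["frame"],340,160,140,140),f(s["frame"],320,230,150,150)]))
G=np.array([487.1,169.1,31.6+70]);delta(G,Tu)
E
```

```text
time: 15.95
tool_pos: [529.9, -147.2, 294.7]
tcp_rot: [179.7, -2.8, 97.0]
ft_force: [-0.6, 0.7, -2.0]
finger_gap: 53.9
time: 16.85
tool_pos: [528.6, -145.6, 290.6]
tcp_rot: [-179.9, 50.1, 97.2]
ft_force: [-0.6, -0.8, -0.5]
finger_gap: 53.8
rotvec [ 0.0014 -0.0006 -0.0011] rows 1 each [ 0.0014 -0.0006 -0.0011]
rot in place cost 0.0 maxstep 0.0
then shift in new tool axes [ 351.1   -3.7 -121.3] 371.5
shift cost 0.0 maxstep 2.1 [ 40.  28.  90. -40.  94.  42.]
```

View pics/a9.png

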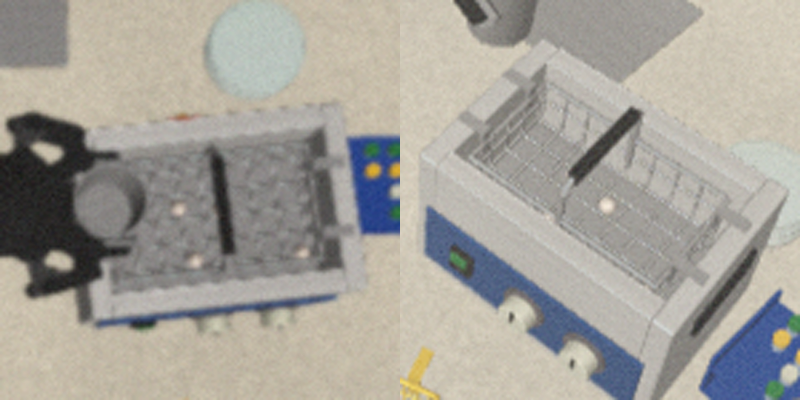

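Top view shows three balls on the basket floor, at crop (179,208), (195,261) and (303,252). The beaker looks empty, and the fourth ball may be hidden. I return the beaker, then look again.

```bash

python3 -m creep '{"translation": [[20,-0.4,-7],[35,-0.4,-12],[40,-0.4,-14],[43,-0.4,-15],[43,-0.4,-15],[43,-0.4,-15],[43,-0.4,-15],[40,-0.4,-14],[29,-0.4,-9],[15,0,-5]], "rotation": [[0,0,0],[0,0,0],[0,0,0],[0,0,0],[0,0,0],[0,0,0],[0,0,0],[0,0,0],[0,0,0],[0,0,0]], "claw": [48,48,48,48,48,48,48,48,48,48]}' 60
python3 -m creep '{"translation": [[0,0,0]], "rotation": [[0,0,0]], "claw": [48]}' 60
python3 - <<'E'
from h import *
from pose import *
t=snapshot("top")
s=snapshot("side")
f=lambda im,x,y,w,h:cv2.convertScaleAbs(cv2.resize(im[y:y+h,x:x+w,::-1],(400,400),interpolation=cv2.INTER_CUBIC),alpha=1.5)
cv2.imwrite("pics/b1.png",np.hstack([f(t["frame"],355,175,125,125),f(s["frame"],320,240,150,150)]))
cv2.imwrite("pics/b2.png",np.hstack([f(t["frame"],200,200,100,100),f(s["frame"],200,150,120,120)]))
G=np.array([487.1,169.1,31.6]);delta(G,Tu)
E
```

```text
time: 17.95
tool_pos: [487.6, 170.0, 99.8]
tcp_rot: [179.9, 49.9, 96.9]
ft_force: [-0.6, -0.5, 0.2]
finger_gap: 53.9
time: 18.05
tool_pos: [487.7, 169.4, 100.1]
tcp_rot: [180.0, 49.9, 97.0]
ft_force: [-0.1, -0.7, -1.0]
finger_gap: 53.8
rotvec [ 0.0006 -0.0001 -0.0023] rows 1 each [ 0.0006 -0.0001 -0.0023]
rot in place cost 0.0 maxstep 0.1
then shift in new tool axes [54.4 -1.1 43.9] 69.9
shift cost 0.0 maxstep 0.3 [ 40.  34.  89. -40.  90.  46.]
```

View pics/b1.png

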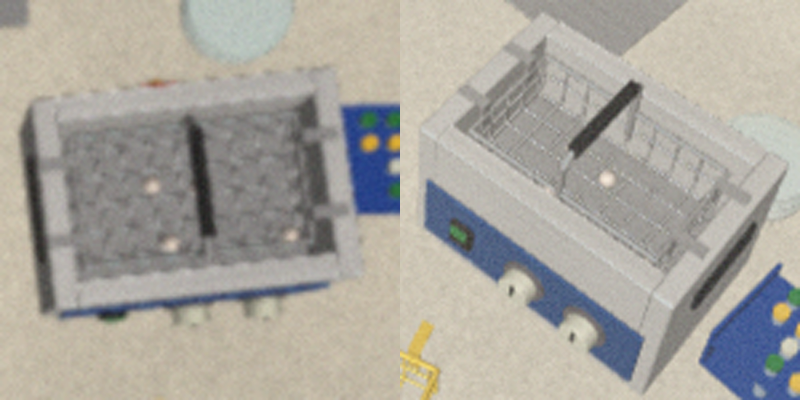

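View pics/b2.png

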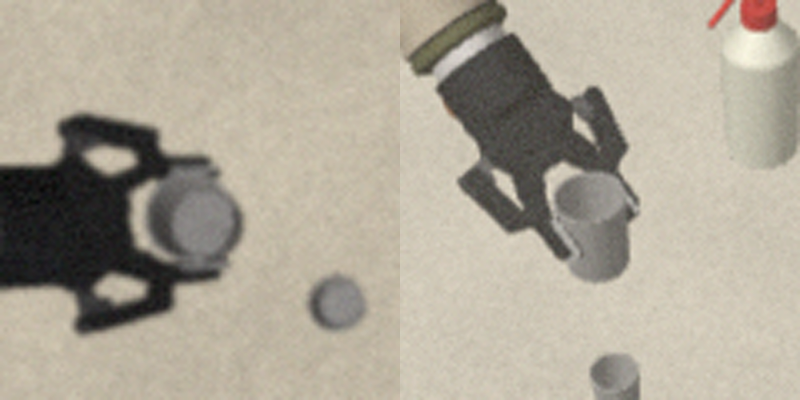

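```bash

python3 - <<'E'
from h import *
np.set_printoptions(precision=1,suppress=True)
for u,v in ((152,186),(170,244),(291,235)):
    X=atz("top",(355+u/3.2-.4,175+v/3.2-.4),120); p=proj("side",X); print("ball",X,"side crop",(p-[320,240]+.4)*400/150+[400,0])
p=(320+206/400*150-.4,240+178/400*150-.4); X=atz("side",p,120); q=proj("top",X); print("side ball",X,(q-[355,175]+.4)*3.2)
E
```

```text
ball [ 545.9 -211.   120. ] side crop [575.7 153.1]
ball [ 499.3 -225.2  120. ] side crop [549. 196.]
ball [ 507.7 -321.8  120. ] side crop [647.9 270.3]
side ball [ 546.5 -244.   120. ] [193.2 185.8]
```

The side ball lies at (546,-244), which in the top view is exactly under the grip. It is therefore the fourth ball, and all four are in the basket. Next I lower the beaker.

```bash

python3 -m creep '{"translation": [[10,-0.3,8],[13,-0.3,10.5],[13,-0.3,10.5],[10,-0.2,8],[5,0,4],[1.5,0,1.3],[0.8,0,0.6],[0,0,0]], "rotation": [[0,0,-0.002],[0,0,0],[0,0,0],[0,0,0],[0,0,0],[0,0,0],[0,0,0],[0,0,0]], "claw": [48,48,48,48,48,48,48,48]}' 60
```

```text
time: 18.95
tool_pos: [486.4, 169.4, 32.5]
tcp_rot: [180.0, 50.1, 97.1]
ft_force: [-0.1, 0.4, -1.0]
finger_gap: 54.1
```

```bash

python3 - <<'E'
from h import *
from pose import *
s=snapshot("side")
f=lambda im,x,y,w,h:cv2.convertScaleAbs(cv2.resize(im[y:y+h,x:x+w,::-1],(600,600),interpolation=cv2.INTER_CUBIC),alpha=1.5)
cv2.imwrite("pics/b3.png",f(s["frame"],220,190,80,80))
s=sense();print(s['tool_pos'],s['ft_force'])
G=np.array([487.1,169.1,31.4]);delta(G,Tu)
E
```

```text
[486.4664 169.4975  32.6325] [-0.3403  0.7014 -0.9673]
rotvec [0.0015 0.0012 0.0007] rows 1 each [0.0015 0.0012 0.0007]
rot in place cost 0.0 maxstep 0.0
then shift in new tool axes [0.6 0.6 1.2] 1.4
shift cost 0.0 maxstep 0.0 [ 40.  34.  89. -40.  89.  46.]
```

View pics/b3.png

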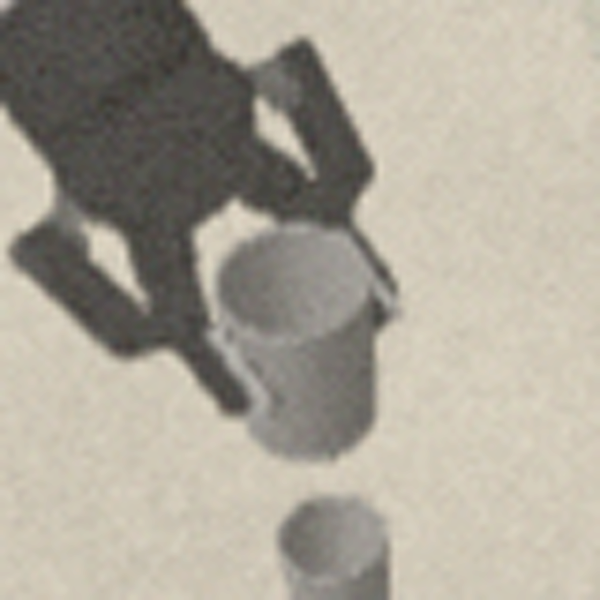

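The beaker hangs empty and upright, just above the bench. I lower it the last millimetre and release it.

```bash

python3 -m creep '{"translation": [[0.5,0,0.5],[0.4,0,0.4],[0,0,0]], "rotation": [[0,0,0],[0,0,0],[0,0,0]], "claw": [48,48,48]}' 30
python3 -m creep '{"translation": [[0,0,0],[0,0,0],[0,0,0],[0,0,0],[0,0,0],[0,0,0],[0,0,0],[0,0,0],[0,0,0]], "rotation": [[0,0,0],[0,0,0],[0,0,0],[0,0,0],[0,0,0],[0,0,0],[0,0,0],[0,0,0],[0,0,0]], "claw": [54,56,58,62,68,76,85,85,85]}' 30
python3 - <<'E'
from h import *
from pose import *
t=snapshot("top")
s=snapshot("side")
f=lambda im,x,y,w,h:cv2.convertScaleAbs(cv2.resize(im[y:y+h,x:x+w,::-1],(400,400),interpolation=cv2.INTER_CUBIC),alpha=1.5)
cv2.imwrite("pics/b4.png",np.hstack([f(t["frame"],200,200,100,100),f(s["frame"],200,170,120,120)]))
E
```

```text
time: 19.3
tool_pos: [486.4, 169.3, 31.5]
tcp_rot: [180.0, 50.1, 97.1]
ft_force: [-1.1, 1.5, 2.5]
finger_gap: 53.4
time: 20.2
tool_pos: [486.1, 169.0, 30.8]
tcp_rot: [-180.0, 50.1, 97.1]
ft_force: [0.3, -0.0, -0.1]
finger_gap: 84.8
```

View pics/b4.png

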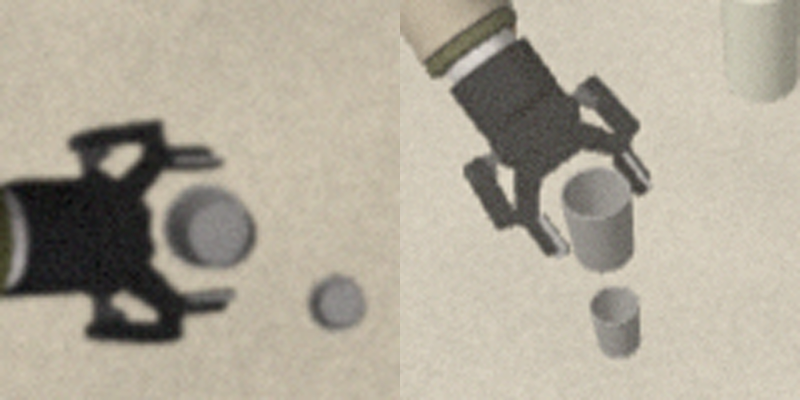

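The beaker stands upright, empty, and free of the fingers. I retreat along the tool axis, then rise.

```bash

python3 -m creep '{"translation": [[0,0,-10],[0,0,-20],[0,0,-30],[0,0,-35],[-10,0,-38],[-25,0,-30],[-35,0,-28],[-35,0,-28],[-30,0,-20],[-10,0,-10]], "rotation": [[0,0,0],[0,0,0],[0,0,0],[0,0,0],[0,0,0],[0,0,0],[0,0,0],[0,0,0],[0,0,0],[0,0,0]], "claw": [85,85,85,85,85,85,85,85,85,85]}'
python3 - <<'E'
import bench; print(bench.pinch_z)
from h import *
from pose import *
T=R.from_euler('xyz',[180,0,7],degrees=True)
delta(np.array([540.5,-236,260]),T)
t=snapshot("top")
f=lambda im,x,y,w,h,W,H:cv2.convertScaleAbs(cv2.resize(im[y:y+h,x:x+w,::-1],(W,H),interpolation=cv2.INTER_CUBIC),alpha=1.5)
cv2.imwrite("pics/b5.png",f(t["frame"],200,180,200,150,800,600))
E
```

```text
time: 21.3
tool_pos: [474.8, 267.2, 307.0]
tcp_rot: [179.5, 49.9, 96.7]
ft_force: [-0.3, 0.2, 0.2]
finger_gap: 85.1
-18.700000000000003
rotvec [0.6837 0.6749 1.4605] rows 12 each [0.057  0.0562 0.1217]
rot in place cost 0.0 maxstep 3.3
then shift in new tool axes [  3.9 507.5  47. ] 509.7
shift cost 0.0 maxstep 2.9 [-29.   5.  85.  -0.  90.  54.]
```

View pics/b5.png

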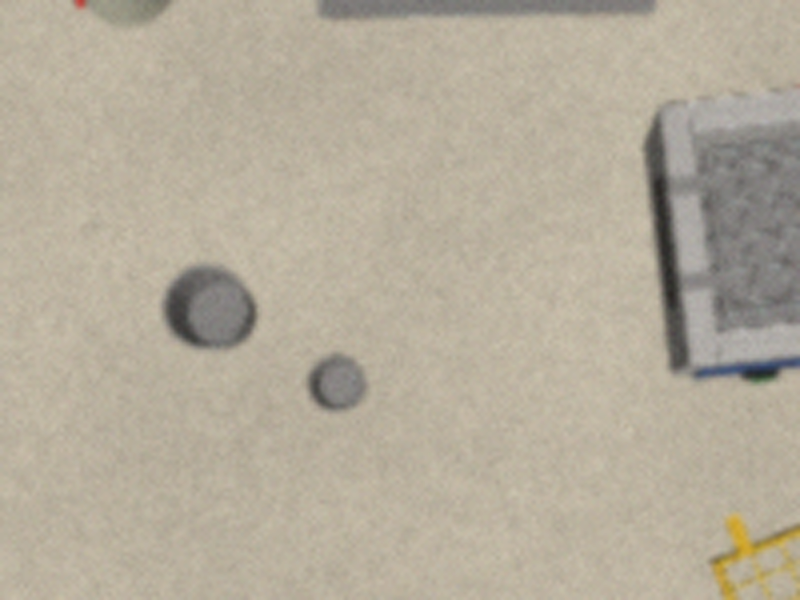

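```bash

python3 -m creep '{"translation": [[0,0,0],[0,0,0],[0,0,0],[0,0,0],[0,0,0],[0,0,0],[0,0,0],[0,0,0],[0,0,0],[0,0,0]], "rotation": [[0.049,0.048,0.105],[0.049,0.048,0.105],[0.049,0.048,0.105],[0.049,0.048,0.105],[0.049,0.048,0.105],[0.049,0.048,0.105],[0.049,0.048,0.105],[0.049,0.048,0.105],[0.049,0.048,0.105],[0.049,0.048,0.105]], "claw": [85,85,85,85,85,80,75,70,65,60]}'
python3 -m creep '{"translation": [[0,0,0],[0,0,0],[0,0,0],[0,0,0],[0,0,0]], "rotation": [[0.049,0.048,0.105],[0.049,0.048,0.105],[0.049,0.048,0.105],[0.049,0.048,0.105],[0,0,0]], "claw": [55,50,50,50,50]}'
python3 - <<'E'
from pose import *
T=R.from_euler('xyz',[180,0,7],degrees=True)
delta(np.array([540.5,-236,270]),T)
E
```

```text
time: 22.35
tool_pos: [473.7, 266.5, 299.8]
tcp_rot: [171.2, 13.4, 29.4]
ft_force: [0.3, -0.5, -0.7]
finger_gap: 60.2
time: 22.85
tool_pos: [473.3, 265.7, 300.7]
tcp_rot: [179.7, 0.3, 6.3]
ft_force: [-0.9, -0.2, 0.5]
finger_gap: 49.9
rotvec [ 0.0047  0.006  -0.0125] rows 1 each [ 0.0047  0.006  -0.0125]
rot in place cost 0.0 maxstep 0.4
then shift in new tool axes [  5.5 506.2  30.7] 507.1
shift cost 0.0 maxstep 2.9 [-29.   5.  84.  -0.  91.  54.]
```

```bash

python3 -m creep '{"translation": [[0.5,25,1],[0.5,40,2.5],[0.5,44,3],[0.5,44,3],[0.5,44,3],[0.5,44,3],[0.5,44,3],[0.5,44,3],[0.5,44,3],[0.5,44,3]], "rotation": [[0.005,0.006,-0.012],[0,0,0],[0,0,0],[0,0,0],[0,0,0],[0,0,0],[0,0,0],[0,0,0],[0,0,0],[0,0,0]], "claw": [50,50,50,50,50,50,50,50,50,50]}'
python3 -m creep '{"translation": [[0,40,2],[0,30,1],[0,18,0],[0,0,0]], "rotation": [[0,0,0],[0,0,0],[0,0,0],[0,0,0]], "claw": [50,50,50,50]}'
python3 - <<'E'
from pose import *
from h import *
T=R.from_euler('xyz',[180,0,7],degrees=True)
delta(np.array([540.5,-236,179.5]),T)
t=snapshot("top")
s=snapshot("side")
f=lambda im,x,y,w,h:cv2.convertScaleAbs(cv2.resize(im[y:y+h,x:x+w,::-1],(400,400),interpolation=cv2.INTER_CUBIC),alpha=1.5)
cv2.imwrite("pics/b6.png",np.hstack([f(t["frame"],355,175,125,125),f(s["frame"],320,220,150,150)]))
E
```

```text
time: 23.85
tool_pos: [530.6, -148.1, 273.2]
tcp_rot: [-180.0, 0.1, 7.4]
ft_force: [0.8, -0.0, 0.1]
finger_gap: 49.9
time: 24.25
tool_pos: [541.6, -235.6, 270.2]
tcp_rot: [-180.0, 0.1, 7.1]
ft_force: [0.3, 0.1, 0.0]
finger_gap: 50.0
rotvec [-0.0007  0.0021  0.0025] rows 1 each [-0.0007  0.0021  0.0025]
rot in place cost 0.0 maxstep 0.1
then shift in new tool axes [-1.1  0.2 90.7] 90.7
shift cost 0.0 maxstep 0.5 [-29.   8.  91.  -0.  82.  54.]
```

View pics/b6.png

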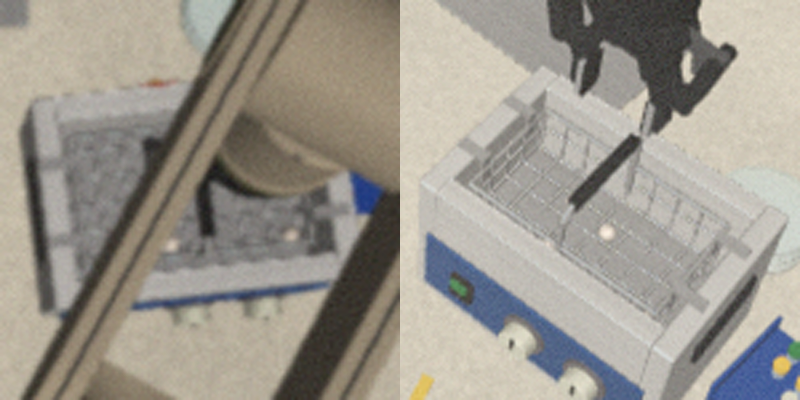

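The open fingers straddle the grip from above (side crop (583,85) and (655,125), grip centre (603,172)). I descend in two steps.

```bash

python3 -m creep '{"translation": [[-1,0,10],[0,0,20],[0,0,20],[0,0,15],[0,0,5],[0,0,0]], "rotation": [[0,0.002,0.002],[0,0,0],[0,0,0],[0,0,0],[0,0,0],[0,0,0]], "claw": [50,50,50,50,50,50]}'
python3 - <<'E'
from pose import *
from h import *
s=snapshot("side")
f=lambda im,x,y,w,h:cv2.convertScaleAbs(cv2.resize(im[y:y+h,x:x+w,::-1],(600,600),interpolation=cv2.INTER_CUBIC),alpha=1.5)
cv2.imwrite("pics/b7.png",f(s["frame"],350,230,90,90))
E
```

```text
time: 24.95
tool_pos: [540.6, -233.5, 200.9]
tcp_rot: [-180.0, -0.1, 7.1]
ft_force: [0.1, -0.5, 0.8]
finger_gap: 49.7
```

View pics/b7.png

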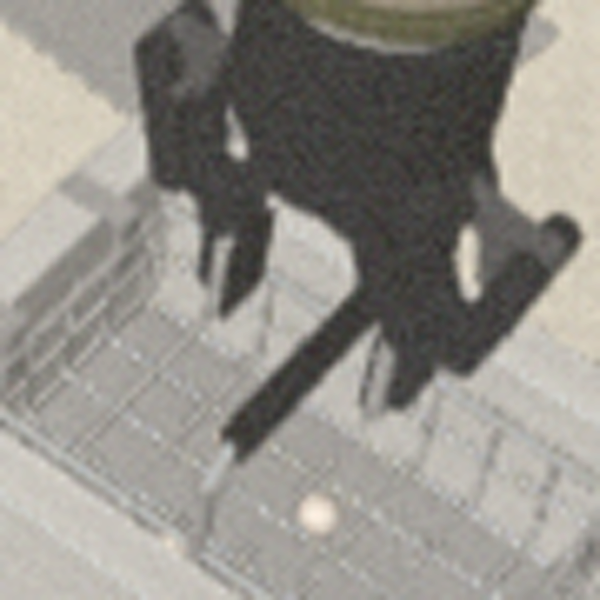

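```bash

python3 -m creep '{"translation": [[0,1,8],[0,1,8],[0,0,5],[0,0,0]], "rotation": [[0,0,0],[0,0,0],[0,0,0],[0,0,0]], "claw": [50,50,50,50]}'
python3 -m creep '{"translation": [[0,0,0],[0,0,0],[0,0,0],[0,0,0],[0,0,0],[0,0,0],[0,0,0],[0,0,0],[0,0,0],[0,0,0]], "rotation": [[0,0,0],[0,0,0],[0,0,0],[0,0,0],[0,0,0],[0,0,0],[0,0,0],[0,0,0],[0,0,0],[0,0,0]], "claw": [42,34,28,22,18,15,12,10,8,5]}' 60
python3 -m creep '{"translation": [[0,0,0],[0,0,0]], "rotation": [[0,0,0],[0,0,0]], "claw": [3,3]}' 80
python3 - <<'E'
from pose import *
from h import *
s=snapshot("side")
f=lambda im,x,y,w,h:cv2.convertScaleAbs(cv2.resize(im[y:y+h,x:x+w,::-1],(600,600),interpolation=cv2.INTER_CUBIC),alpha=1.5)
cv2.imwrite("pics/b8.png",f(s["frame"],340,230,110,110))
E
```

```text
time: 25.4
tool_pos: [540.7, -236.1, 179.4]
tcp_rot: [-180.0, -0.1, 7.0]
ft_force: [0.5, 0.3, -0.3]
finger_gap: 49.7
time: 26.4
tool_pos: [541.3, -236.1, 180.9]
tcp_rot: [180.0, -0.2, 7.1]
ft_force: [-2.3, 2.9, 4.0]
finger_gap: 8.8
time: 26.6
tool_pos: [541.4, -236.1, 181.0]
tcp_rot: [180.0, -0.2, 7.1]
ft_force: [-2.1, 2.7, 4.1]
finger_gap: 8.5
```

View pics/b8.png

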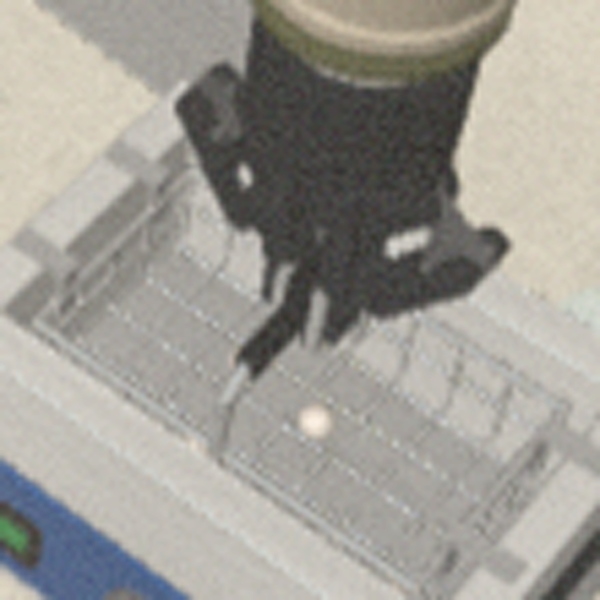

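The grip is held, with a gap of 8.5 mm. I lift gently and check.

```bash

python3 -m creep '{"translation": [[0,0,-1],[0,0,-2],[0,0,-4],[0,0,-5],[0,0,-5],[0,0,-4],[0,0,-2],[0,0,0]], "rotation": [[0,0,0],[0,0,0],[0,0,0],[0,0,0],[0,0,0],[0,0,0],[0,0,0],[0,0,0]], "claw": [3,3,3,3,3,3,3,3]}' 90
python3 - <<'E'
from pose import *
from h import *
s=snapshot("side")
f=lambda im,x,y,w,h:cv2.convertScaleAbs(cv2.resize(im[y:y+h,x:x+w,::-1],(600,600),interpolation=cv2.INTER_CUBIC),alpha=1.5)
cv2.imwrite("pics/b9.png",f(s["frame"],320,210,150,150))
E
```

```text
time: 27.45
tool_pos: [541.5, -236.5, 204.4]
tcp_rot: [179.9, -0.2, 7.0]
ft_force: [-0.2, 1.2, -4.7]
finger_gap: 8.2
```

View pics/b9.png

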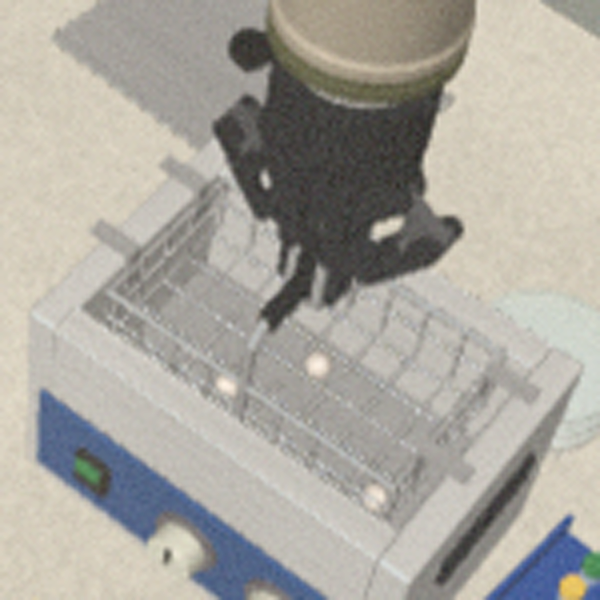

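The basket rises level, at 4.7 N of weight. Three balls are visible (side crop (317,363), (227,384), (375,496)) and one is hidden behind the fingers. I continue up.

```bash

python3 -m creep '{"translation": [[0,0,-4],[0,0,-8],[0,0,-10],[0,0,-11],[0,0,-11],[0,0,-11],[0,0,-9],[0,0,-7],[0,0,-5],[0,0,-3]], "rotation": [[0,0,0],[0,0,0],[0,0,0],[0,0,0],[0,0,0],[0,0,0],[0,0,0],[0,0,0],[0,0,0],[0,0,0]], "claw": [3,3,3,3,3,3,3,3,3,3]}' 90
python3 -m creep '{"translation": [[0,0,0],[0,0,0],[0,0,0],[0,0,0],[0,0,0]], "rotation": [[0,0,0],[0,0,0],[0,0,0],[0,0,0],[0,0,0]], "claw": [3,3,3,3,3]}' 90
python3 - <<'E'
from pose import *
from h import *
s=snapshot("side");t=snapshot("top");
f=lambda im,x,y,w,h:cv2.convertScaleAbs(cv2.resize(im[y:y+h,x:x+w,::-1],(600,600),interpolation=cv2.INTER_CUBIC),alpha=1.5)
cv2.imwrite("pics/d1.png",f(s["frame"],320,190,160,160))
cv2.imwrite("pics/d2.png",t["frame"][:,:,::-1]);cv2.imwrite("pics/d3.png",f(t["frame"],350,170,140,140))
s=sense();print(s['tool_pos'],s['ft_force'],s['wrist_torque'])
E
```

```text
time: 28.5
tool_pos: [541.1, -236.3, 283.2]
tcp_rot: [180.0, -0.2, 7.0]
ft_force: [1.6, -0.9, -5.4]
finger_gap: 8.1
time: 29.0
tool_pos: [540.9, -236.3, 282.5]
tcp_rot: [180.0, -0.1, 7.0]
ft_force: [-0.3, 0.5, -5.0]
finger_gap: 8.1
[ 540.9813 -236.3012  282.6514] [-0.6065  0.1033 -5.1257] [0.039  0.0233 0.0008]
```

View pics/d1.png

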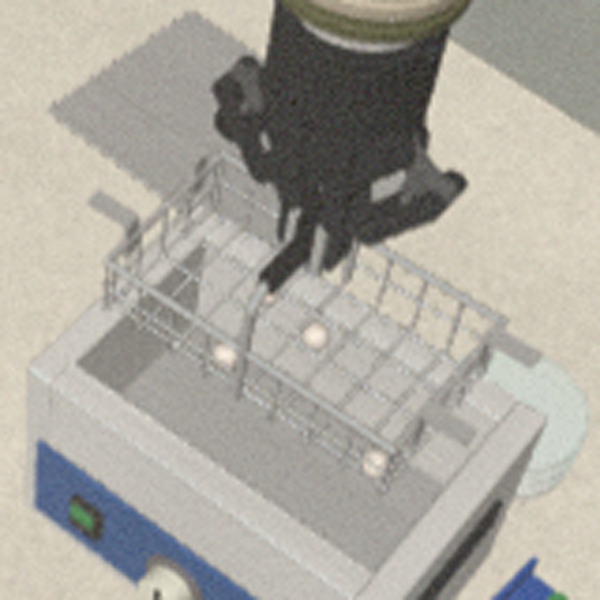

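View pics/d2.png

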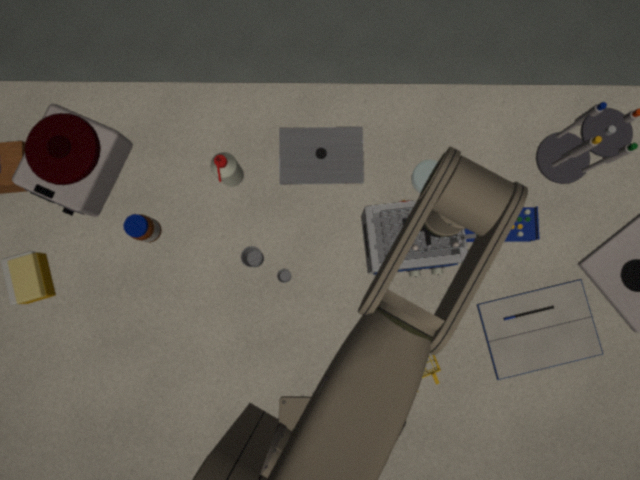

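View pics/d3.png

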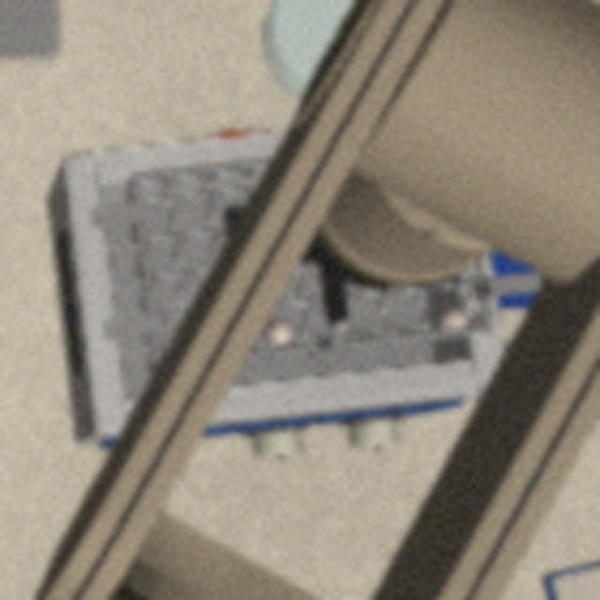

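```bash
python3 -m creep '{"translation": [[0,0,0],[0,0,0],[0,0,0],[0,0,0],[0,0,0]], "rotation": [[0,0,0],[0,0,0],[0,0,0],[0,0,0],[0,0,0]], "claw": [3,3,3,3,3]}' 90; python3 -c "
from bench import *
print(hand_in())"
```

```text
time: 29.6
tool_pos: [541.0, -236.3, 282.8]
tcp_rot: [180.0, -0.2, 7.0]
ft_force: [-0.1, -0.5, -5.3]
finger_gap: 8.1
the job is handed in; nothing more can be done
None
```

I tipped all four balls from the large beaker into the steel basket and stood the empty beaker upright again at its old spot. Then I lifted the basket by its black grip, and the arm is still holding it over the tank. I handed in at 29.6 s.

- **Basket:** it is level to about 0.2 degrees by the tool reading and holding still. Its underside is about 47 mm above the tank's rim, worked out from a 102 mm lift.
- **Balls:** the last side picture shows three balls clearly in the basket and a fourth partly hidden behind the bow. The measured load of about 5.3 N fits the basket plus balls, but it is too coarse to prove four on its own.
- **Bench:** the last top picture shows the beaker upright and empty, and the other things look to be where they were. The arm hid part of the bath area and most of the yellow basket.
- **Small disagreement:** the grip closed to 8.1 mm on a bar described as 10 mm thick, but it held without slipping.

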